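# Pull the dust cap off a wheel hub and set it on the tray

## Task

Take the snug dust cap off the wheel hub with the forked puller: slide the fork in between the studs and under the cap's rim, then pull straight up until the cap pops off, keeping the cap upright and your fingers off it. Carry it on the fork to the pulled-out tray of the parts case, stand it there and draw the fork out from under it, then stand the puller upright on the open table again. Leave the mirror, gauge, socket and dish where they are.

Things in the scene. Friction and masses are not known exactly. Their poses are not given: they have to be found in the camera images.
- puller: Loose forked cap puller, 92 x 80 x 112 mm, 0.3 kg, standing upright on its flat fork. Origin: on its underside, where the cap's axis belongs when hooked; x along the fork to its open tips, z up. Two prongs, centres y = +-31.5, 10 wide, z 0 to 6, from the slot's closed end x = -28 to tips x = +36; slot 53 wide, fork 73 wide; plate behind to x = -56. All in mm.
- puller_grip (a point): Grip point on the puller, 90 mm straight above its origin, in a black handle block: 16 mm thick along x, 80 mm long along y, z 62 to 112. Take it from above across the 16 mm. The block stands on an arm (z 54 to 62, x -56 to +8, 30 mm wide) carried by a spine at the back (x -56 to -46, 30 mm wide), so the crown of the cap fits below the arm.
- cap: Loose round steel dust cap, 0.1 to 0.2 kg, pushed onto the hub, its underside on the flange face. Origin: centre of its underside, z up. Hollow skirt 48 mm outside diameter, z 0 to 24; rim 76 mm diameter, z 24 to 30; crown 52 mm diameter, z 30 to 52. It stands by itself on its skirt. Fingers must not touch it.
- cap_rim (a point): Centre of the underside of the cap's projecting rim, 24 mm above the cap's underside: the fork goes below this, around the skirt. Spring detents hold the cap: about 3 mm of lift are loose, then it takes 12 to 18 N straight up and lets go after 8 to 14 mm of lift; it is clear of the hub's spigot after 24 mm.
- hub: Fixed wheel hub lying face up. Origin: on its axis at table height, z up. Flange 170 mm diameter, flat top face at z = 50 mm; spigot inside the cap up to z = 72. Four upright studs, 10 mm diameter, z 50 to 80, at radius 72 mm at 45, 135, 225 and 315 degrees in its frame: the ways in for the fork lie along its +-x and +-y axes, 91 mm wide between studs.
- case: Fixed grey steel parts case with its tray pulled out. Origin: below the tray's centre at table height; x points from the tray to the case, z up. Case: x 75 to 235, y -102 to 102 mm, 70 mm high; the dish stands on top of it (to 94 mm).
- tray (a point): Centre of the tray's flat floor, 20 mm above the table. Tray 150 mm (case x) by 180 mm (case y); 3 mm thick rim, 6 mm above the floor, on its -x and both y sides; at +x it meets the case; pull tab 60 mm wide, 9 mm out in front, 20 mm high.
- gauge: Bystander: green plastic spark plug gauge with three blades, about 115 x 55 x 8 mm, lying flat; origin at the underside of its body.
- mirror: Bystander: chrome round mirror, 92 mm diameter, 12 mm thick, with a stem out to 130 mm along its x, lying flat; origin under the disc's centre.
- socket: Bystander: stainless socket standing upright, 36 mm diameter, 60 mm tall; origin at its underside's centre.
- dish: Bystander: white ceramic dish of washers on top of the case, 88 mm diameter, 24 mm tall; origin at its underside's centre.

How it is judged:
On the way:
1. the cap is off the hub, upright and carried by the puller (z of cap in the frame of hub above 0.08 m and angle between cap's own z axis and vertical below 0.35 rad and contact force between puller and cap above 0.3 N), for 0.2 s.
At the end, for the whole second after the job is handed in: The cap stands upright (6 degrees) and at rest on the tray's floor (underside within 4 mm of it; centre within 65 mm along, 80 mm across of the tray's centre). The puller stands upright (6 degrees) and at rest on the table itself (within 4 mm), not touching the cap (x of cap in the frame of case between -0.065 and 0.065 m and y of cap in the frame of case between -0.08 and 0.08 m and z of cap in the frame of case between 0.016 and 0.024 m and angle between each of cap, puller's own z axis and vertical below 0.1 rad and linear speed of each of cap, puller below 0.02 m/s and height (world z) of puller between -0.004 and 0.004 m and contact force between puller and cap below 0.2 N).
It fails at once if the fingers press on the cap (over 1 N) (contact force between the fingers and cap above 1 N).
It fails at once if the cap is tipped more than 20 degrees (angle between cap's own z axis and vertical above 0.35 rad).
It fails at once if the gauge, mirror, socket or dish is moved more than 20 mm (distance of any of gauge, mirror, socket, dish from where it was at the start of the episode above 0.02 m).
It also fails if it takes over 72 s, if anything falls off the work surface, if the arm or the gripper's body presses on something with over 40 N, if the wrist force passes 120 N, or if a joint passes its speed limit or range.

## Robot

A 7-joint arm with a two-finger parallel gripper is mounted at the origin on the work surface. World frame = base frame: x ahead of the robot, y to its left, z up, the work surface at z = 0. Lengths are in m, angles in rad, forces in N, time in s.
With the tool pointing down it reaches from about 0.425 to 0.925 m from the base axis. Payload 6.8 kg.
Tool frame: the origin (TCP) lies midway between the tips of the shut fingers; the grasp point (between the pads) lies 19 mm behind it (ctrl.grip_point_offset is the distance from the TCP to the grasp point, in m); y points along the fingers, z is the direction in which the jaws open and shut, and the axes are right-handed (so a half turn about y gives the same grasp; the last joint's range is limited). The gripper opens to 85 mm and grips with 20 to 120 N. Pads are 22 mm wide; open, the fingers measure 114 mm over their backs; the gripper's body (76 mm by 85 mm) begins 54 mm behind the grasp point. The pads swing forward as they close: fully open they stand 13 mm farther back than shut.
Start: joints at [-1.374, 0.477, 0.022, 1.555, -0.011, 1.109, -0.083], TCP at [0.203, 0.644, 0.211] pointing down, gripper open.
Joint ranges: [-2.96, 2.96], [-0.34, 2.1], [-1.41, 1.46], [0.24, 2.44], [-1.37, 4.51], [0.17, 1.92], [-2.96, 2.96]. Speed limits (rad/s): [2.39, 2.39, 3.14, 3.14, 3.14, 3.14, 3.14].

## Interface

Orientations are given as a unit quaternion [x, y, z, w].
In Python, from plant import ctrl gives the robot as it stands. The module is installed in compiled form; this text tells all that it offers.
- The arm moves only by the tool move_arm, never from a script. Its argument "rows" is a list of rows, each an object of numbers: "dx", "dy", "dz": the shift along the tool's x, y, z in m; "twist": the turn about the tool's y in degrees. In form: [{"dx": .., "dy": .., "dz": .., "twist": ..}, ...]. A call has 1 to 5 rows; each row is the pose to reach, as a shift and turn from the pose commanded when the call began, along the tool's axes at that moment; what a row does not reach only later rows make up. A row lasts 1/12 s, in which the tool goes at most 41.7 mm and 7.16 degrees, less where a joint would pass 70% of its speed; a pose out of reach is approached as far as the arm can. A call with a gripper value outside its range is refused whole. "jaw" is the opening in per cent of the stroke, from 0 (shut) to 100 (fully open), set as the call begins (left out, the last holds). The fingers move at their own pace and stop on an object; "grip_force" is the grip in N (left out, the last holds). Time passes only in rows, so rows that repeat a pose let the fingers close. It gives the time, the measured TCP pose, the force and the opening at its end, in the units of the state.
- ctrl.state(): the state, without advancing time (a new reading comes with each control period).
- ctrl.camera(name): name is "scene" or "side" or "wrist"; returns the picture (420x560x3 uint8, red, green, blue); there is no depth.
- ctrl.calibration(name): a dict with "fx", "fy", "cx", "cy" (pixels), "k1" (the pictures are not rectified: a ray, as slopes to the right and down, at radius r is drawn at 1 + k1 r^2 times it, then the intrinsics apply), "R" (3x3) and "t" (3): a world point X has camera coordinates R X + t. Camera axes: x right, y down, z forward; pixel columns grow to the right and rows downward; lengths in m; the calibration is good to about 2 mm. A picture is of the moment at which its call begins: read the wrist's pose just before it. calibration takes no time and is no camera call; for the wrist camera it gives the pose at the moment of the call.
- ctrl.hand_in(): hands the job in, once; it reports no verdict.
The state is a dict: "time_s": time; "joints": joint angles; "qd": joint speeds; "tau": joint torques, N m; "ee_pos": TCP position; "orientation": TCP orientation; "ft_force": force on the tool from outside, world axes, zero at the start; "moment": the same for the moment, N m; "width": finger opening in m.
Only numpy, scipy, OpenCV 4.12 (cv2) and the standard library are available. Lean on these libraries where they do the work, as an engineer would, in place of code of your own. Each camera call takes 0.05 s, during which the arm holds its last target.

## Working session

There is one attempt and no reset: what is moved stays moved. The work goes in short steps, Python scripts to look and compute and a tool call to move; the robot and the scene stay as the last step left them, time stands still between calls to the robot, and variables do not carry over. Pictures are saved under pics/ and viewed, and the job is handed in when it is done.

Besides the shell and the picture viewer there is one more tool, called as name(argument=value, ...), one argument or row to a line, values as JSON. move_arm: Moves the arm, as the interface text tells. Its arguments: {"type":"object","properties":{"rows":{"type":"array"},"jaw":{"type":"number"},"grip_force":{"type":"number"}},"required":["rows"]}

```bash
mkdir -p pics; ls; python3 - <<'E'
from plant import ctrl
import cv2
print(ctrl.state())
for n in ["scene","side","wrist"]:
    c=ctrl.calibration(n); print(n,c)
    im=ctrl.camera(n); cv2.imwrite(f"pics/{n}0.png",im[:,:,::-1])
E
```

```text
pics
{'time_s': 0.0, 'joints': array([-1.37411745,  0.4778038 ,  0.02231199,  1.55647622, -0.01151812,
        1.10930443, -0.08308789]), 'qd': array([-1.70304292e-03,  8.63705654e-04, -1.00128964e-03, -1.03464537e-04,
        5.20927099e-04, -3.85783388e-05,  5.86080191e-04]), 'tau': array([-5.84139307e-04, -5.96439278e+01,  1.60784058e+00, -2.81192780e+01,
        1.24993184e-02,  9.48058383e-03,  3.55157184e-07]), 'ee_pos': array([0.20235748, 0.64327465, 0.20951228]), 'orientation': array([ 0.69957093, -0.10738282,  0.10726018, -0.69825833]), 'ft_force': array([-0.51292012,  0.12060785,  0.21680137]), 'moment': array([ 0.01497884, -0.03502299,  0.00115592]), 'width': 0.08552228502891106}
scene {'fx': 456.56039363441795, 'fy': 456.56039363441795, 'cx': 286.36244542717816, 'cy': 209.30447241280854, 'k1': -0.14591988958880686, 'R': array([[ 0.05224372,  0.99863263, -0.00186117],
       [ 0.54125307, -0.02988193, -0.84032861],
       [-0.83923519,  0.04289453, -0.54207412]]), 't': array([-0.01140003, -0.28221334,  1.51007089])}
side {'fx': 442.94322071552796, 'fy': 442.94322071552796, 'cx': 281.873386029639, 'cy': 205.85732452401044, 'k1': -0.046278587521316104, 'R': array([[-0.80754775, -0.58969936,  0.01101361],
       [-0.46592724,  0.62637945, -0.62494847],
       [ 0.36163301, -0.50980727, -0.78058831]]), 't': array([0.50203856, 0.3614909 , 0.74536287])}
wrist {'fx': 332.05332539492224, 'fy': 332.05332539492224, 'cx': 288.17489345520926, 'cy': 210.95314513025068, 'k1': -0.04649261158820068, 'R': array([[ 0.29980957,  0.95399751, -0.0017249 ],
       [ 0.9061284 , -0.28419943,  0.31330817],
       [ 0.298405  , -0.09549577, -0.94964994]]), 't': array([-0.67549465, -0.04049323,  0.3815022 ])}
```

View pics/scene0.png

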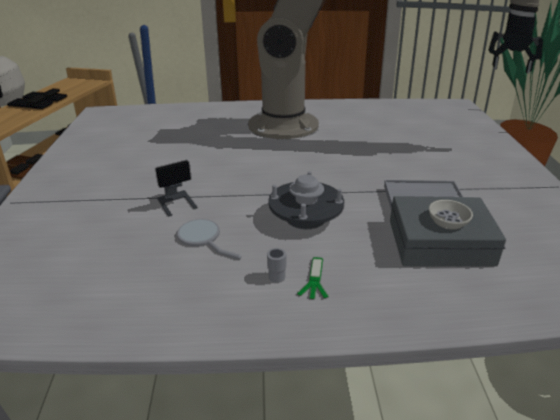

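View pics/side0.png

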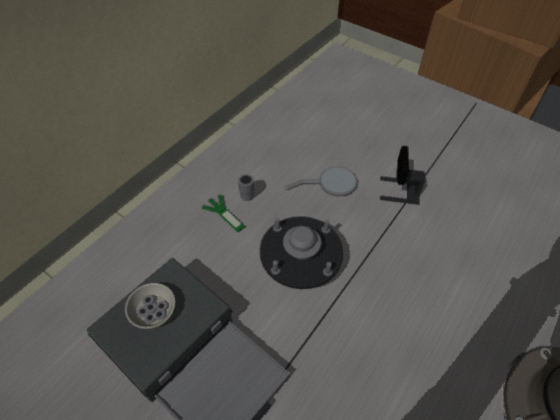

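View pics/wrist0.png

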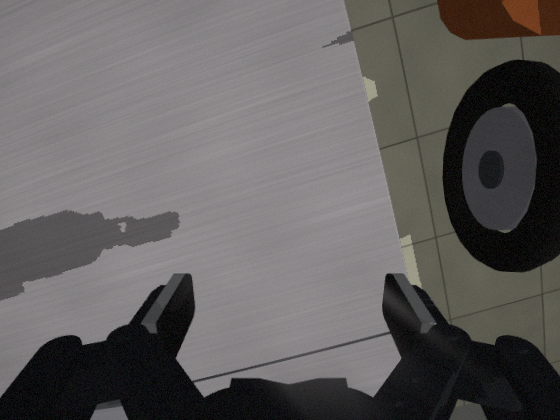

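```bash
cat > h.py <<'E'
import numpy as np, cv2
from plant import ctrl
from scipy.spatial.transform import Rotation as Rot
def K(c): return np.array([[c['fx'],0,c['cx']],[0,c['fy'],c['cy']],[0,0,1]])
def D(c): return np.array([c['k1'],0,0,0,0.])
def proj(c,P):
    P=np.atleast_2d(np.asarray(P,float))
    return cv2.projectPoints(P,cv2.Rodrigues(np.array(c['R']))[0],np.array(c['t']),K(c),D(c))[0].reshape(-1,2)
def unproj(c,uv,z):
    uv=np.atleast_2d(np.asarray(uv,float))
    n=cv2.undistortPoints(uv.reshape(-1,1,2),K(c),D(c)).reshape(-1,2)
    R=np.array(c['R']);o=-R.T@np.array(c['t']); d=np.c_[n,np.ones(len(n))]@R
    s=(z-o[2])/d[:,2]; return o+d*s[:,None]
def place(P,x,y,yaw,z=0):
    P=np.asarray(P,float);c,s=np.cos(yaw),np.sin(yaw)
    return np.c_[x+c*P[:,0]-s*P[:,1], y+s*P[:,0]+c*P[:,1], z+P[:,2]]
def crop(im,x0,y0,x1,y1,k,name):
    cv2.imwrite(name,cv2.resize(im[y0:y1,x0:x1],None,fx=k,fy=k,interpolation=cv2.INTER_CUBIC))
E
python3 - <<'E'
from h import *
s=cv2.imread('pics/scene0.png');d=cv2.imread('pics/side0.png')
crop(s,140,145,260,265,5,'pics/c1.png')
crop(d,365,130,465,230,6,'pics/c2.png')
crop(s,250,160,360,240,6,'pics/c3.png')
crop(d,250,205,355,295,6,'pics/c4.png')
crop(s,375,170,505,270,6,'pics/c5.png')
crop(d,80,250,300,420,3,'pics/c6.png')
E
```

```text
(no output)
```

View pics/c1.png

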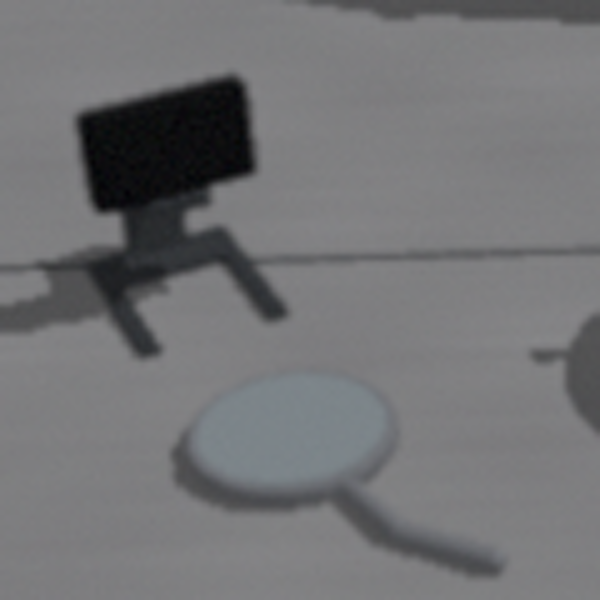

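View pics/c2.png

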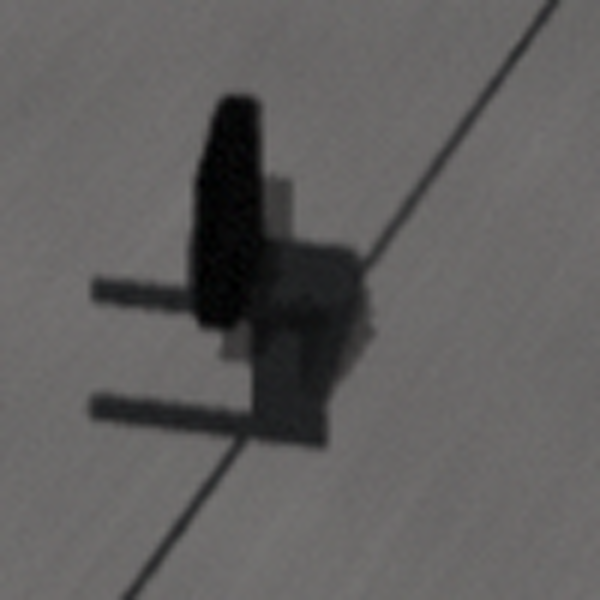

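View pics/c3.png

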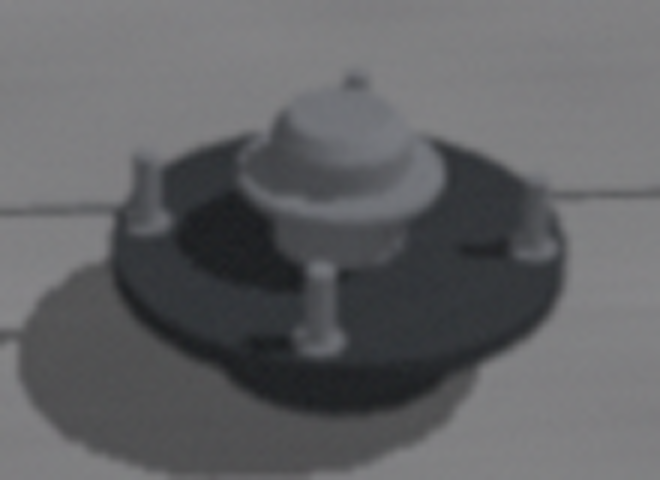

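View pics/c4.png

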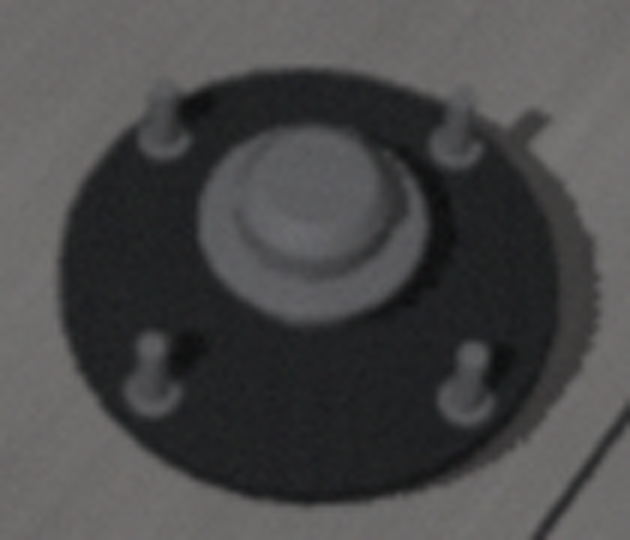

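View pics/c5.png

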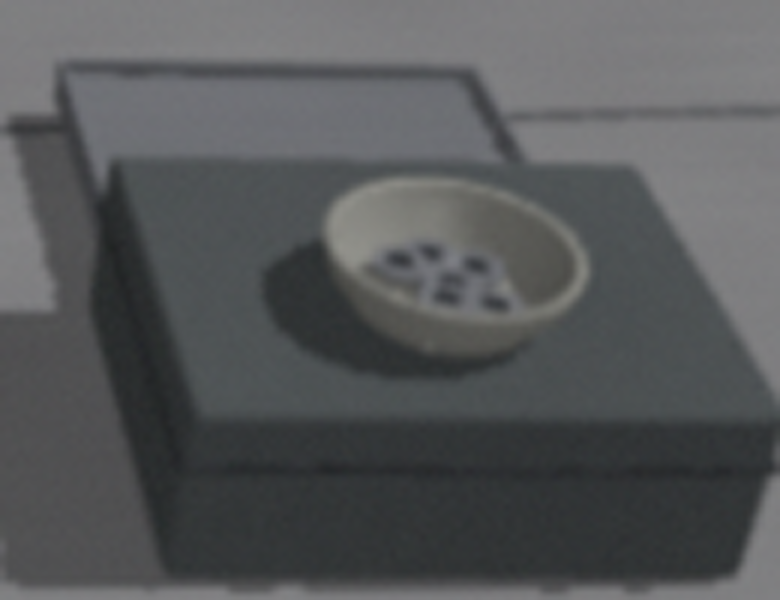

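View pics/c6.png

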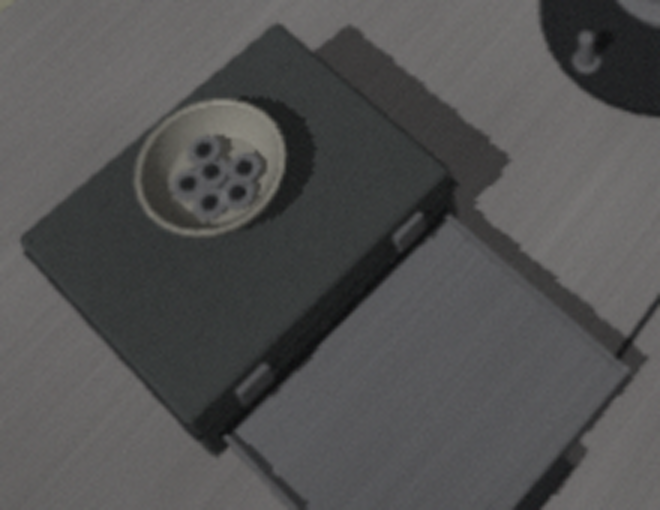

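```bash
cat > fit.py <<'E'
from h import *
from scipy.optimize import least_squares
S=ctrl.calibration('scene');V=ctrl.calibration('side')
def sc(u,v,o,k): return (o[0]+(u+.5)/k-.5,o[1]+(v+.5)/k-.5)
def fit(obs,x0,fs=False):
    def f(p):
        r=[]
        for c,P,uv in obs: r+=list((proj(c,place(np.array([P])/1000,*p))[0]-uv))
        return r
    s=least_squares(f,x0,loss='soft_l1'); r=np.array(f(s.x)).reshape(-1,2)
    print(s.x,'rms',np.sqrt((r**2).mean())); print(np.round(r,1).tolist()); return s.x
a=lambda u,v:sc(u,v,(140,145),5); b=lambda u,v:sc(u,v,(365,130),6)
pul=fit([(S,(8,-40,62),a(100,212)),(S,(8,40,62),a(256,170)),(S,(36,-36.5,0),a(138,357)),(S,(36,-26.5,0),a(160,352)),(S,(36,26.5,0),a(268,321)),(S,(36,36.5,0),a(288,314)),
 (V,(36,36.5,0),b(90,418)),(V,(-56,36.5,0),b(325,447)),(V,(36,-26.5,0),b(93,302))],[.5,-.3,.3])
a=lambda u,v:sc(u,v,(250,160),6); b=lambda u,v:sc(u,v,(250,205),6)
th=[np.deg2rad(t) for t in (45,135,225,315)]
st=[(72*np.cos(t),72*np.sin(t),78) for t in th]
p0=[unproj(S,a(*q),.078)[0] for q in [(148,155),(322,268),(537,180),(357,75)]]
p1=[unproj(V,b(*q),.078)[0] for q in [(165,90),(463,95),(152,340),(473,350)]]
print(np.round(p0,4),np.round(p1,4)); c0=np.mean(p0+p1,0);print(c0)
ang=[np.rad2deg(np.arctan2(*(p-c0)[:2][::-1])) for p in p0+p1]; print(np.round(ang,1))
a=lambda u,v:sc(u,v,(375,170),6); b=lambda u,v:sc(u,v,(80,250),3)
cas=fit([(S,(75,-102,70),a(110,160)),(S,(75,102,70),a(640,165)),(S,(235,102,70),a(775,425)),(S,(235,-102,70),a(200,420)),(S,(-75,-90,26),a(60,65)),(S,(-75,90,26),a(475,68)),
 (V,(235,-102,70),b(277,25)),(V,(75,-102,70),b(450,180)),(V,(75,102,70),b(195,432)),(V,(235,102,70),b(25,245)),(V,(-75,-90,26),b(637,368))],[.55,.33,0])
# others
print('mirror',unproj(S,[(198,232)],.012),unproj(V,[(339,181)],.012),'stem',unproj(S,[(239,257)],.005),unproj(V,[(286,188)],.005))
print('socket',unproj(S,[(277,253)],.06),unproj(V,[(246,180)],.06))
print('crown',unproj(V,sc(318,160,(250,205),6),.102))
E
python3 fit.py
```

```text
[ 0.48630292 -0.27650272  0.47456507] rms 0.5209982613628255
[[-1.0, 1.3], [0.6, 1.0], [0.4, 0.2], [0.1, 0.0], [-0.2, 0.0], [-0.2, 0.3], [0.2, 0.3], [0.4, 0.5], [0.2, 0.1]]
[[ 0.5423 -0.0437  0.078 ]
 [ 0.6239  0.0139  0.078 ]
 [ 0.5683  0.0971  0.078 ]
 [ 0.4844  0.0393  0.078 ]] [[ 0.6265  0.0115  0.078 ]
 [ 0.5437 -0.0473  0.078 ]
 [ 0.5707  0.0937  0.078 ]
 [ 0.4867  0.0361  0.078 ]]
[0.55581128 0.02507623 0.078     ]
[-101.1   -9.3   80.2  168.8  -10.9  -99.5   77.7  170.9]
[ 0.51516218  0.31853655 -0.07214528] rms 2.264733974441454
[[-1.6, -1.6], [-0.1, -1.3], [4.2, -2.0], [-2.1, -1.5], [-1.0, -1.4], [-0.5, -0.9], [-0.5, -2.1], [0.8, -4.4], [-3.7, 0.3], [-5.5, -0.1], [-2.1, 0.7]]
mirror [[ 0.61850232 -0.21108539  0.012     ]] [[ 0.60544405 -0.2100197   0.012     ]] stem [[ 0.69968209 -0.12053162  0.005     ]] [[ 0.69788991 -0.12094291  0.005     ]]
socket [[ 0.76034539 -0.04547177  0.06      ]] [[ 0.75688487 -0.04713786  0.06      ]]
crown [[0.5593115  0.01925737 0.102     ]]
```

```bash
cat > plan.py <<'E'
from h import *
def tool():
    s=ctrl.state(); R=Rot.from_quat(s['orientation']).as_matrix(); return s,np.array(s['ee_pos']),R
def plan(target,yaw=None,tcp=None,R=None):
    """target TCP pos world; yaw = desired direction of tool z (mod 180)"""
    s,p,Rm=tool()
    if tcp is not None:p=np.array(tcp)
    d=Rm.T@(np.array(target)-p)
    out=dict(zip(('dx','dy','dz'),np.round(d,4)))
    cur=np.arctan2(Rm[1,2],Rm[0,2])
    if yaw is not None:
        e=(yaw-cur+np.pi/2)%np.pi-np.pi/2
        # twist about tool y (down) : + twist = negative yaw when y is down
        out['twist']=round(float(np.rad2deg(e)*np.sign(Rm[2,1])),2)
    print('t',round(s['time_s'],2),'tcp',np.round(p,4),'toolz yaw deg',round(float(np.rad2deg(cur)),2),'w',round(s['width'],4),'F',np.round(s['ft_force'],1)); print(out); return out
E
python3 - <<'E'
from plan import *
s,p,R=tool();print(R)
pl=plan([.5,.2,.26],np.deg2rad(27.2))
plan([.486,-.277,.26],np.deg2rad(27.2))
c=ctrl.calibration('wrist'); print('cam pos',-c['R'].T@c['t']-p, 'in tool',R.T@(-c['R'].T@c['t']-p), 'axis in tool',R.T@c['R'][2])
E
```

```text
[[ 9.53903632e-01 -3.21101153e-04  3.00112909e-01]
 [-3.00113059e-01 -1.40758672e-03  9.53902600e-01]
 [ 1.16135720e-04 -9.99998958e-01 -1.43906873e-03]]
t 0.15 tcp [0.2024 0.6434 0.2097] toolz yaw deg 72.54 w 0.0855 F [0.2 0.7 0.1]
{'dx': np.float64(0.4169), 'dy': np.float64(-0.0497), 'dz': np.float64(-0.3337), 'twist': 45.34}
t 0.15 tcp [0.2024 0.6434 0.2097] toolz yaw deg 72.54 w 0.0855 F [0.2 0.7 0.1]
{'dx': np.float64(0.5467), 'dy': np.float64(-0.0491), 'dz': np.float64(-0.793), 'twist': 45.34}
cam pos [-0.07705684  0.02598595  0.16420177] in tool [-0.08128446 -0.16421344  0.00142602] axis in tool [3.13179911e-01 9.49693814e-01 6.10527392e-05]
```

move_arm(
  rows=[
    {"dx": 0.417,"dy": -0.05,"dz": -0.334,"twist": 20},
    {"dx": 0.417,"dy": -0.05,"dz": -0.334,"twist": 20},
    {"dx": 0.417,"dy": -0.05,"dz": -0.334,"twist": 20},
    {"dx": 0.417,"dy": -0.05,"dz": -0.334,"twist": 20},
    {"dx": 0.417,"dy": -0.05,"dz": -0.334,"twist": 20},
  ],
  jaw=100,
)

```text
time_s: 0.57
ee_pos: [0.3187, 0.4696, 0.2298]
orientation: [0.67, -0.227, 0.227, -0.669]
ft_force: [0.6, -0.3, -0.4]
width: 0.0855
```

```bash
python3 - <<'E'
from plan import *
plan([.5,.2,.26],np.deg2rad(27.2))
plan([.486,-.277,.22],np.deg2rad(27.2))
E
```

```text
t 0.57 tcp [0.3187 0.4696 0.2298] toolz yaw deg 52.52 w 0.0855 F [ 0.6 -0.3 -0.4]
{'dx': np.float64(0.3079), 'dy': np.float64(-0.0301), 'dz': np.float64(-0.1037), 'twist': 25.32}
t 0.57 tcp [0.3187 0.4696 0.2298] toolz yaw deg 52.52 w 0.0855 F [ 0.6 -0.3 -0.4]
{'dx': np.float64(0.587), 'dy': np.float64(0.0101), 'dz': np.float64(-0.4908), 'twist': 25.32}
```

move_arm(
  rows=[
    {"dx": 0.308,"dy": -0.03,"dz": -0.104,"twist": 25.3},
    {"dx": 0.308,"dy": -0.03,"dz": -0.104,"twist": 25.3},
    {"dx": 0.308,"dy": -0.03,"dz": -0.104,"twist": 25.3},
    {"dx": 0.308,"dy": -0.03,"dz": -0.104,"twist": 25.3},
    {"dx": 0.308,"dy": -0.03,"dz": -0.104,"twist": 25.3},
  ],
)

```text
time_s: 0.98
ee_pos: [0.4343, 0.2974, 0.2492]
orientation: [-0.603, 0.369, -0.369, 0.603]
ft_force: [1.3, 0.9, -0.3]
width: 0.0853
```

```bash
python3 - <<'E'
from plan import *
plan([.486,-.277,.22],np.deg2rad(27.2))
E
```

```text
t 0.98 tcp [0.4343 0.2974 0.2492] toolz yaw deg 27.03 w 0.0853 F [ 1.3  0.9 -0.3]
{'dx': np.float64(0.5352), 'dy': np.float64(0.0291), 'dz': np.float64(-0.2149), 'twist': -0.17}
```

move_arm(
  rows=[
    {"dx": 0.19,"dy": 0,"dz": -0.035},
    {"dx": 0.19,"dy": 0,"dz": -0.035},
    {"dx": 0.19,"dy": 0,"dz": -0.035},
    {"dx": 0.19,"dy": 0,"dz": -0.035},
    {"dx": 0.19,"dy": 0,"dz": -0.035},
  ],
)

```text
$.rows[0]: bad value
```

```bash
python3 - <<'E'
from plan import *
import pickle
c=ctrl.calibration('wrist');im=ctrl.camera('wrist');c2=ctrl.calibration('wrist');print(abs(c['t']-c2['t']).max())
pickle.dump((c,c2,im),open('w1.pkl','wb'));cv2.imwrite('pics/w1.png',im[:,:,::-1])
plan([.486,-.277,.20],np.deg2rad(27.2))
E
```

```text
0.006854725552246586
t 1.03 tcp [0.4401 0.2888 0.2503] toolz yaw deg 26.56 w 0.0857 F [ 4.4 -6.6  0.7]
{'dx': np.float64(0.5264), 'dy': np.float64(0.052), 'dz': np.float64(-0.212), 'twist': -0.64}
```

View pics/w1.png

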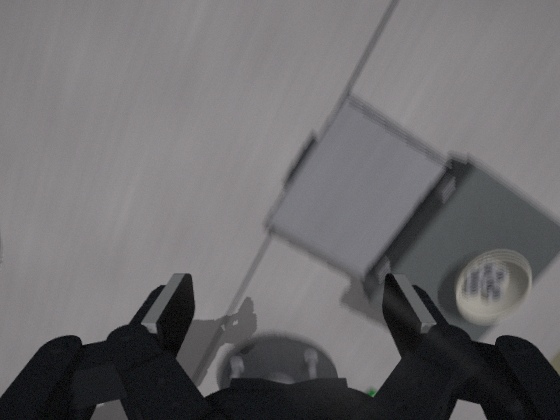

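```bash
python3 - <<'E'
from plan import *
import pickle
c,c2,im=pickle.load(open('w1.pkl','rb'))
S=ctrl.calibration('scene');V=ctrl.calibration('side')
print(unproj(c,[(350,97),(269,231),(363,277),(450,165)],.026))
print(unproj(S,[(375+10.,170+10.8),(375+79.2,170+11.3)],.026), unproj(V,[(80+637/3,250+368/3)],.026))
E
```

```text
[[0.45594737 0.40680656 0.026     ]
 [0.44600713 0.22234328 0.026     ]
 [0.58516163 0.21999502 0.026     ]
 [0.60054607 0.39557022 0.026     ]]
[[0.44294488 0.23554885 0.026     ]
 [0.45342942 0.41390643 0.026     ]] [[0.43080459 0.23111723 0.026     ]]
```

move_arm(
  rows=[
    {"dx": 0.19,"dy": 0,"dz": -0.035,"twist": 0},
    {"dx": 0.19,"dy": 0,"dz": -0.035,"twist": 0},
    {"dx": 0.19,"dy": 0,"dz": -0.035,"twist": 0},
    {"dx": 0.19,"dy": 0,"dz": -0.035,"twist": 0},
    {"dx": 0.19,"dy": 0,"dz": -0.035,"twist": 0},
  ],
)

```text
time_s: 1.45
ee_pos: [0.4901, 0.1099, 0.2492]
orientation: [0.603, -0.369, 0.37, -0.603]
ft_force: [0.9, 0.3, -0.1]
width: 0.0853
```

```bash
python3 - <<'E'
from plan import *
import pickle
c=ctrl.calibration('wrist');im=ctrl.camera('wrist')
pickle.dump((c,im),open('w2.pkl','wb'));cv2.imwrite('pics/w2.png',im[:,:,::-1])
plan([.486,-.277,.20],np.deg2rad(27.2))
E
```

```text
t 1.5 tcp [0.4912 0.1054 0.2494] toolz yaw deg 26.69 w 0.0852 F [ 1.  -3.8  0.8]
{'dx': np.float64(0.3391), 'dy': np.float64(0.0503), 'dz': np.float64(-0.1764), 'twist': -0.51}
```

View pics/w2.png

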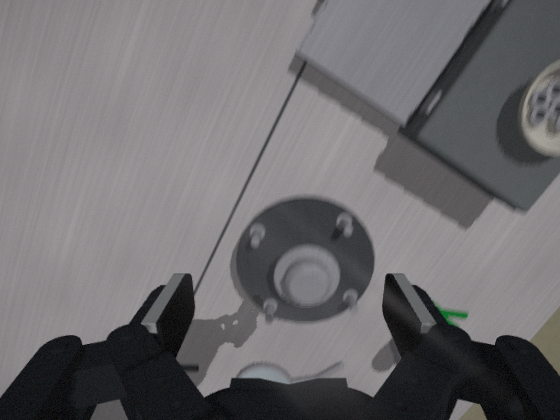

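move_arm(
  rows=[
    {"dx": 0.339,"dy": 0.04,"dz": -0.176,"twist": -0.5},
    {"dx": 0.339,"dy": 0.04,"dz": -0.176,"twist": -0.5},
    {"dx": 0.339,"dy": 0.04,"dz": -0.176,"twist": -0.5},
    {"dx": 0.339,"dy": 0.04,"dz": -0.176,"twist": -0.5},
    {"dx": 0.339,"dy": 0.04,"dz": -0.176,"twist": -0.5},
  ],
)

```text
time_s: 1.92
ee_pos: [0.4884, -0.094, 0.2272]
orientation: [-0.605, 0.365, -0.365, 0.606]
ft_force: [0.9, 0.4, 0.8]
width: 0.0853
```

```bash
python3 - <<'E'
from plan import *
plan([.486,-.277,.20],np.deg2rad(27.2))
E
```

```text
t 1.92 tcp [ 0.4884 -0.094   0.2272] toolz yaw deg 27.79 w 0.0853 F [0.9 0.4 0.8]
{'dx': np.float64(0.1608), 'dy': np.float64(0.0271), 'dz': np.float64(-0.0875), 'twist': 0.59}
```

move_arm(
  rows=[
    {"dx": 0.16,"dy": 0.027,"dz": -0.087,"twist": 0},
    {"dx": 0.16,"dy": 0.027,"dz": -0.087,"twist": 0},
    {"dx": 0.16,"dy": 0.027,"dz": -0.087,"twist": 0},
    {"dx": 0.16,"dy": 0.027,"dz": -0.087,"twist": 0},
    {"dx": 0.16,"dy": 0.027,"dz": -0.087,"twist": 0},
  ],
)

```text
time_s: 2.33
ee_pos: [0.4847, -0.2801, 0.1998]
orientation: [0.605, -0.367, 0.367, -0.603]
ft_force: [-0.5, -0.1, 0.6]
width: 0.0856
```

move_arm(
  rows=[
    {"dx": 0,"dy": 0,"dz": 0,"twist": 0},
    {"dx": 0,"dy": 0,"dz": 0,"twist": 0},
  ],
)

```text
time_s: 2.5
ee_pos: [0.4859, -0.2754, 0.1998]
orientation: [0.605, -0.367, 0.366, -0.605]
ft_force: [0.0, 0.5, -0.4]
width: 0.0854
```

```bash
python3 - <<'E'
from plan import *
import pickle
c=ctrl.calibration('wrist');im=ctrl.camera('wrist')
pickle.dump((c,im),open('w3.pkl','wb'));im=im[:,:,::-1].copy();cv2.imwrite('pics/w3.png',im)
plan([.486,-.277,.20],np.deg2rad(27.2))
P=np.array([(36,36.5,0),(36,-36.5,0),(36,26.5,6),(36,-26.5,6),(-28,26.5,6),(-28,-26.5,6),(8,-40,112),(8,40,112),(-8,40,112),(-8,-40,112),(-56,36.5,6),(-56,-36.5,6)])/1000
for q in proj(c,place(P,.4863,-.2765,.4746)): cv2.circle(im,tuple(int(v) for v in np.round(q)),3,(0,0,255),1)
cv2.imwrite('pics/w3o.png',im)
E
```

```text
t 2.55 tcp [ 0.4864 -0.274   0.1999] toolz yaw deg 27.75 w 0.0853 F [-0.3 -0.1  0.3]
{'dx': np.float64(0.0025), 'dy': np.float64(-0.0001), 'dz': np.float64(-0.0018), 'twist': 0.55}
```

View pics/w3o.png

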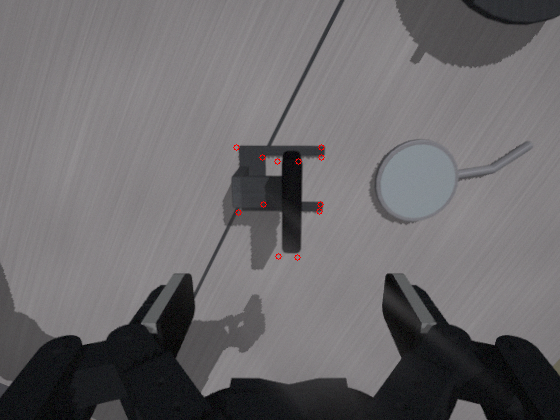

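```bash
python3 - <<'E'
from h import *
im=cv2.imread('pics/w3.png'); crop(im,220,130,340,275,4,'pics/w3c.png')
E
```

```text
(no output)
```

View pics/w3c.png

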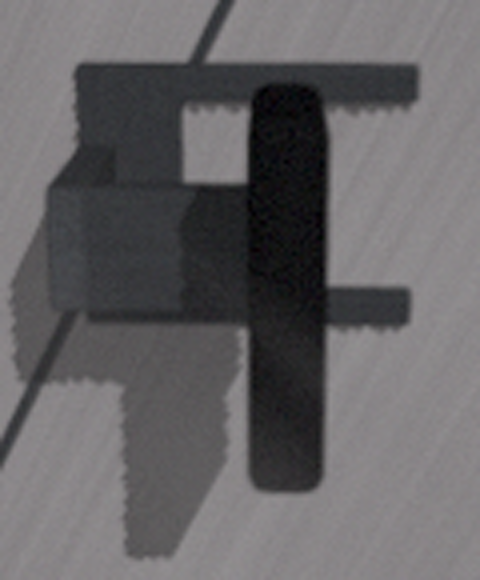

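move_arm(
  rows=[
    {"dx": 0,"dy": 0.026,"dz": 0.001,"twist": 0},
    {"dx": 0,"dy": 0.052,"dz": 0.001,"twist": 0},
    {"dx": 0,"dy": 0.078,"dz": 0.001,"twist": 0},
    {"dx": 0,"dy": 0.104,"dz": 0.001,"twist": 0},
    {"dx": 0,"dy": 0.129,"dz": 0.001,"twist": 0},
  ],
)

```text
time_s: 2.97
ee_pos: [0.4881, -0.2716, 0.0702]
orientation: [-0.605, 0.365, -0.364, 0.606]
ft_force: [1.0, 0.0, 1.4]
width: 0.0853
```

move_arm(
  rows=[
    {"dx": 0,"dy": 0,"dz": 0,"twist": 0},
    {"dx": 0,"dy": 0,"dz": 0,"twist": 0},
    {"dx": 0,"dy": 0,"dz": 0,"twist": 0},
  ],
)

```text
time_s: 3.22
ee_pos: [0.4883, -0.2738, 0.0727]
orientation: [-0.605, 0.365, -0.366, 0.606]
ft_force: [0.4, -0.1, 0.2]
width: 0.0853
```

```bash
python3 - <<'E'
from plan import *
plan([.488,-.275,.071])
for n in ('side','wrist'):
    im=ctrl.camera(n);cv2.imwrite(f'pics/g_{n}.png',im[:,:,::-1])
crop(cv2.imread('pics/g_side.png'),340,90,480,230,4,'pics/g_sidec.png')
E
```

```text
t 3.22 tcp [ 0.4883 -0.2738  0.0727] toolz yaw deg 27.82 w 0.0853 F [ 0.4 -0.1  0.2]
{'dx': np.float64(0.0009), 'dy': np.float64(0.0017), 'dz': np.float64(-0.0009)}
```

View pics/g_sidec.png

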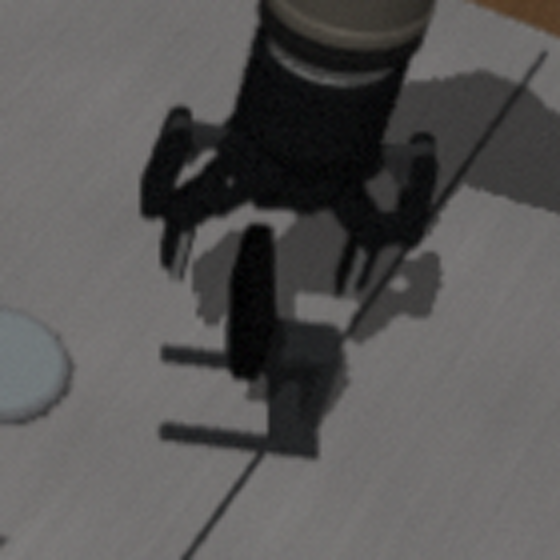

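View pics/g_wrist.png

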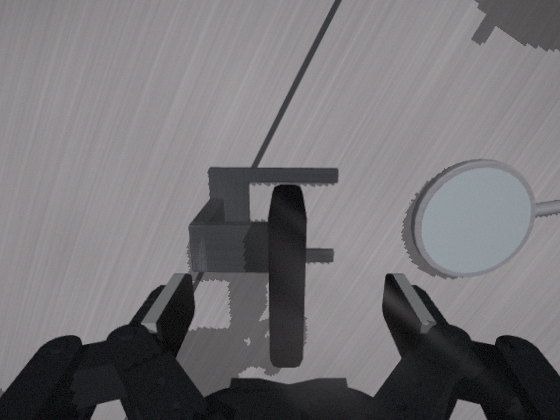

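move_arm(
  rows=[
    {"dx": 0,"dy": 0.001,"dz": 0,"twist": 0},
    {"dx": 0,"dy": 0.001,"dz": 0,"twist": 0},
    {"dx": 0,"dy": 0.001,"dz": 0,"twist": 0},
    {"dx": 0,"dy": 0.001,"dz": 0,"twist": 0},
    {"dx": 0,"dy": 0.001,"dz": 0,"twist": 0},
  ],
  jaw=0,
  grip_force=100,
)

```text
time_s: 3.73
ee_pos: [0.4872, -0.2744, 0.0705]
orientation: [-0.605, 0.366, -0.366, 0.605]
ft_force: [0.6, 0.5, -0.4]
width: 0.0253
```

move_arm(
  rows=[
    {"dx": 0,"dy": 0,"dz": 0,"twist": 0},
    {"dx": 0,"dy": 0,"dz": 0,"twist": 0},
    {"dx": 0,"dy": 0,"dz": 0,"twist": 0},
    {"dx": 0,"dy": 0,"dz": 0,"twist": 0},
  ],
)

```text
time_s: 4.07
ee_pos: [0.4874, -0.2743, 0.0706]
orientation: [-0.605, 0.366, -0.366, 0.605]
ft_force: [-0.1, 1.7, 4.2]
width: 0.0137
```

```bash
python3 - <<'E'
from plan import *
plan([.488,-.275,.2])
for n in ('side','wrist'):
    im=ctrl.camera(n);cv2.imwrite(f'pics/h_{n}.png',im[:,:,::-1])
crop(cv2.imread('pics/h_side.png'),340,90,480,230,4,'pics/h_sidec.png')
E
```

```text
t 4.07 tcp [ 0.4874 -0.2743  0.0706] toolz yaw deg 27.74 w 0.0137 F [-0.1  1.7  4.2]
{'dx': np.float64(0.0009), 'dy': np.float64(-0.1294), 'dz': np.float64(0.0002)}
```

View pics/h_sidec.png

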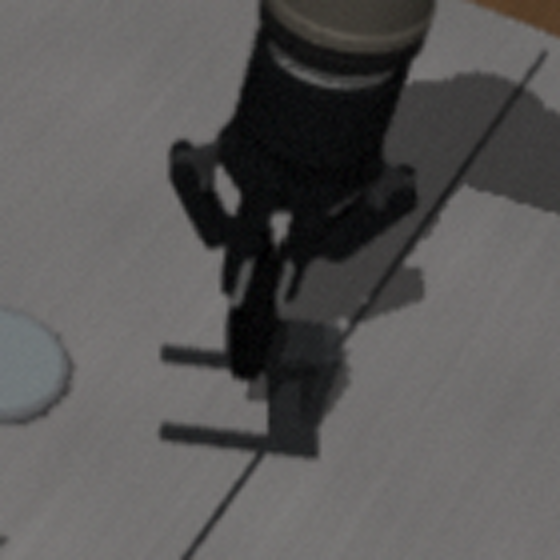

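View pics/h_wrist.png

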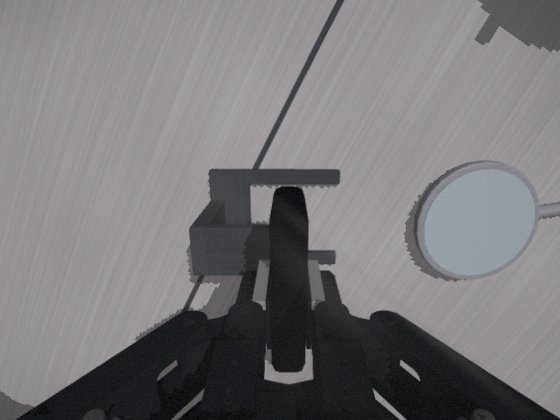

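move_arm(
  rows=[
    {"dx": 0,"dy": -0.01,"dz": 0,"twist": 0},
    {"dx": 0,"dy": -0.03,"dz": 0,"twist": 0},
    {"dx": 0,"dy": -0.06,"dz": 0,"twist": 0},
    {"dx": 0,"dy": -0.09,"dz": 0,"twist": 0},
    {"dx": 0,"dy": -0.11,"dz": 0,"twist": 0},
  ],
)

```text
time_s: 4.58
ee_pos: [0.4871, -0.2753, 0.1828]
orientation: [0.605, -0.365, 0.366, -0.605]
ft_force: [0.8, -0.8, -1.7]
width: 0.0141
```

```bash
python3 - <<'E'
from plan import *
plan([.4776,-.0288,.18],np.deg2rad(34.6))
E
```

```text
t 4.58 tcp [ 0.4871 -0.2753  0.1828] toolz yaw deg 27.67 w 0.0141 F [ 0.8 -0.8 -1.7]
{'dx': np.float64(-0.2227), 'dy': np.float64(0.0025), 'dz': np.float64(0.1061), 'twist': -6.93}
```

move_arm(
  rows=[
    {"dx": -0.015,"dy": 0,"dz": 0.007,"twist": -1},
    {"dx": -0.04,"dy": 0,"dz": 0.019,"twist": -2},
    {"dx": -0.07,"dy": 0,"dz": 0.033,"twist": -3.5},
    {"dx": -0.1,"dy": 0,"dz": 0.048,"twist": -5},
    {"dx": -0.13,"dy": 0,"dz": 0.062,"twist": -6.9},
  ],
)

```text
time_s: 5.0
ee_pos: [0.4807, -0.1295, 0.1804]
orientation: [0.626, -0.329, 0.328, -0.626]
ft_force: [0.6, 0.2, -1.8]
width: 0.0138
```

```bash
python3 - <<'E'
from plan import *
plan([.4776,-.0288,.18],np.deg2rad(34.6))
E
```

```text
t 5.0 tcp [ 0.4807 -0.1295  0.1804] toolz yaw deg 34.64 w 0.0138 F [ 0.6  0.2 -1.8]
{'dx': np.float64(-0.0846), 'dy': np.float64(0.0003), 'dz': np.float64(0.0547), 'twist': 0.04}
```

move_arm(
  rows=[
    {"dx": -0.025,"dy": 0,"dz": 0.016,"twist": 0},
    {"dx": -0.05,"dy": 0,"dz": 0.032,"twist": 0},
    {"dx": -0.072,"dy": 0,"dz": 0.047,"twist": 0},
    {"dx": -0.085,"dy": 0,"dz": 0.055,"twist": 0},
    {"dx": -0.085,"dy": 0,"dz": 0.055,"twist": 0},
  ],
)

```text
time_s: 5.42
ee_pos: [0.4779, -0.0255, 0.1801]
orientation: [-0.627, 0.327, -0.326, 0.627]
ft_force: [-0.7, 0.2, -3.0]
width: 0.0141
```

move_arm(
  rows=[
    {"dx": 0,"dy": 0,"dz": 0,"twist": 0},
    {"dx": 0,"dy": 0,"dz": 0,"twist": 0},
    {"dx": 0,"dy": 0,"dz": 0,"twist": 0},
  ],
)

```text
time_s: 5.67
ee_pos: [0.4783, -0.0308, 0.1804]
orientation: [0.626, -0.329, 0.329, -0.626]
ft_force: [-0.1, -0.1, -2.4]
width: 0.0138
```

```bash
python3 - <<'E'
from plan import *
import pickle
plan([.4776,-.0288,.18],np.deg2rad(34.6))
c=ctrl.calibration('wrist')
o={}
for n in ('wrist','scene','side'):
    im=ctrl.camera(n)[:,:,::-1];cv2.imwrite(f'pics/i_{n}.png',im);o[n]=im
pickle.dump((c,tool()),open('i.pkl','wb'))
crop(o['wrist'],200,60,440,240,3,'pics/i_wc.png')
crop(o['scene'],215,120,365,240,5,'pics/i_sc.png')
crop(o['side'],250,150,400,290,4,'pics/i_vc.png')
E
```

```text
t 5.67 tcp [ 0.4783 -0.0308  0.1804] toolz yaw deg 34.5 w 0.0138 F [-0.1 -0.1 -2.4]
{'dx': np.float64(-0.0021), 'dy': np.float64(0.0004), 'dz': np.float64(0.0006), 'twist': -0.1}
```

View pics/i_wrist.png

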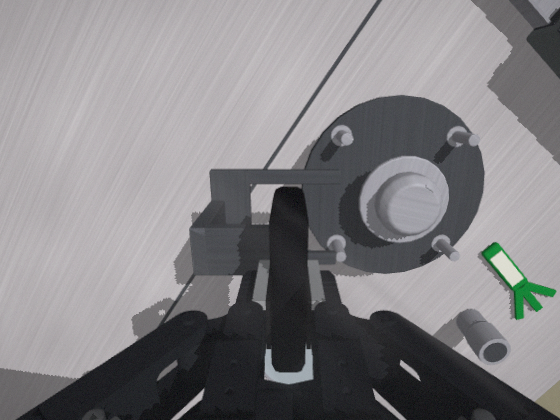

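View pics/i_sc.png

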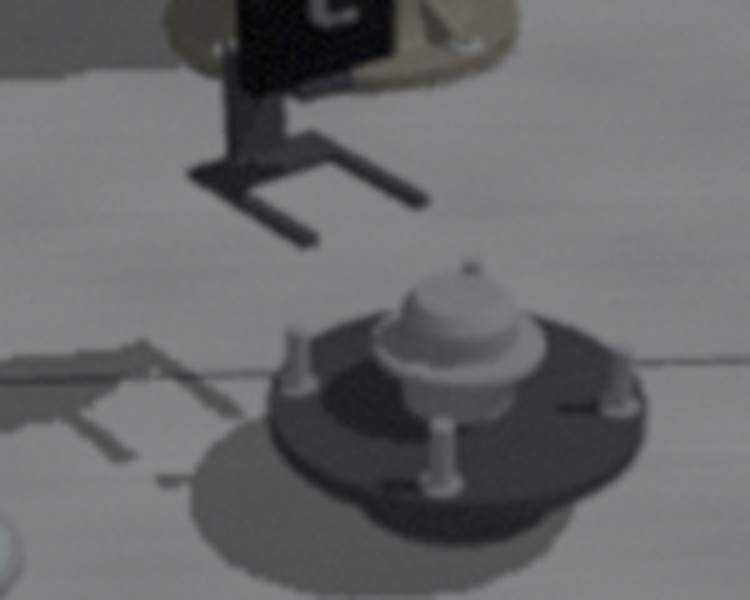

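View pics/i_vc.png

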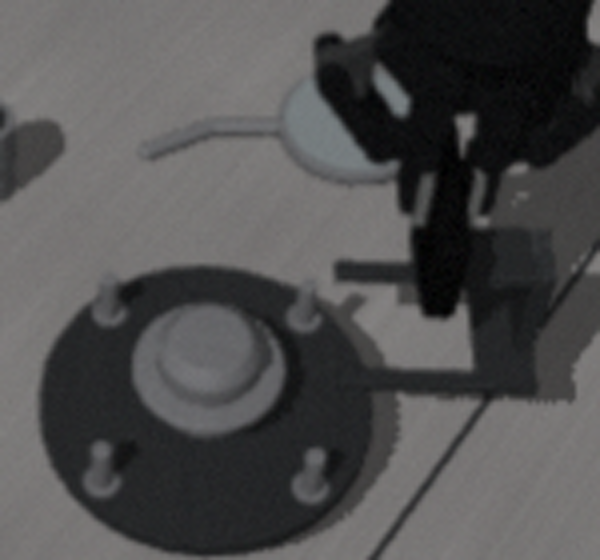

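move_arm(
  rows=[
    {"dx": -0.002,"dy": 0.01,"dz": 0,"twist": 0},
    {"dx": -0.002,"dy": 0.025,"dz": 0,"twist": 0},
    {"dx": -0.002,"dy": 0.04,"dz": 0,"twist": 0},
    {"dx": -0.002,"dy": 0.0505,"dz": 0,"twist": 0},
    {"dx": -0.002,"dy": 0.0505,"dz": 0,"twist": 0},
  ],
)

```text
time_s: 6.23
ee_pos: [0.4755, -0.0278, 0.1275]
orientation: [0.627, -0.33, 0.327, -0.625]
ft_force: [0.8, -0.1, -2.4]
width: 0.0139
```

move_arm(
  rows=[
    {"dx": 0,"dy": 0,"dz": 0,"twist": 0},
    {"dx": 0,"dy": 0,"dz": 0,"twist": 0},
    {"dx": 0,"dy": 0,"dz": 0,"twist": 0},
  ],
)

```text
time_s: 6.48
ee_pos: [0.478, -0.0277, 0.1305]
orientation: [-0.626, 0.328, -0.329, 0.626]
ft_force: [-0.2, 0.7, -2.1]
width: 0.0136
```

```bash
python3 - <<'E'
from plan import *
import pickle
plan([.4776,-.0288,.13],np.deg2rad(34.6))
c=ctrl.calibration('wrist')
o={}
for n in ('wrist','scene','side'):
    im=ctrl.camera(n)[:,:,::-1];cv2.imwrite(f'pics/j_{n}.png',im);o[n]=im
pickle.dump((c,tool()),open('j.pkl','wb'))
crop(o['wrist'],190,60,490,285,2.6,'pics/j_wc.png')
crop(o['scene'],215,120,365,240,5,'pics/j_sc.png')
crop(o['side'],250,150,400,290,4,'pics/j_vc.png')
E
```

```text
t 6.48 tcp [ 0.478  -0.0277  0.1305] toolz yaw deg 34.63 w 0.0136 F [-0.2  0.7 -2.1]
{'dx': np.float64(0.0007), 'dy': np.float64(0.0005), 'dz': np.float64(-0.001), 'twist': 0.03}
```

View pics/j_wc.png

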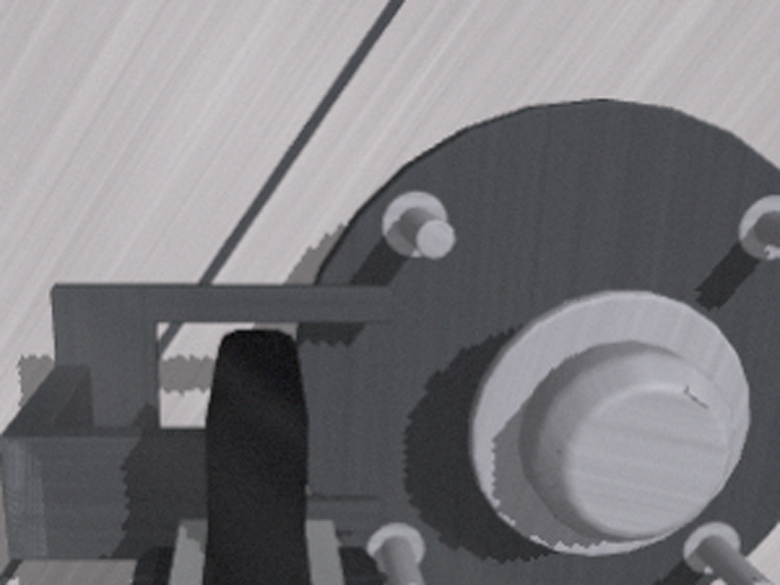

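View pics/j_sc.png

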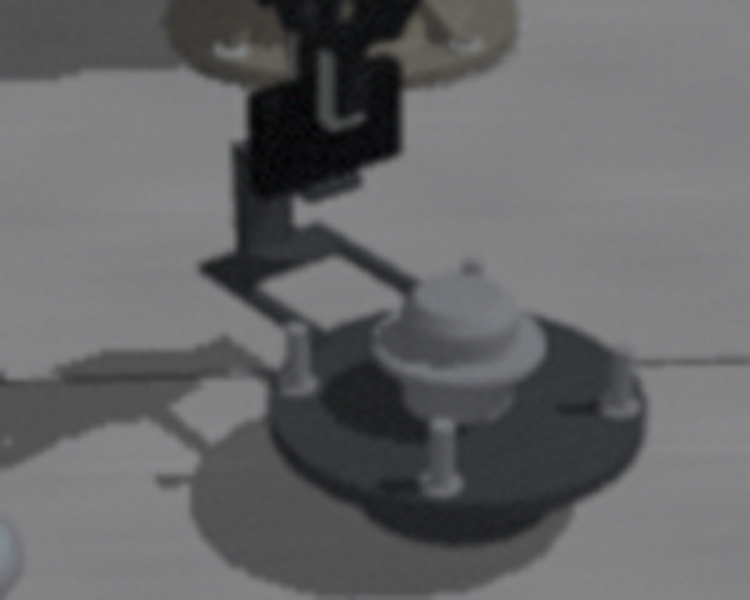

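View pics/j_vc.png

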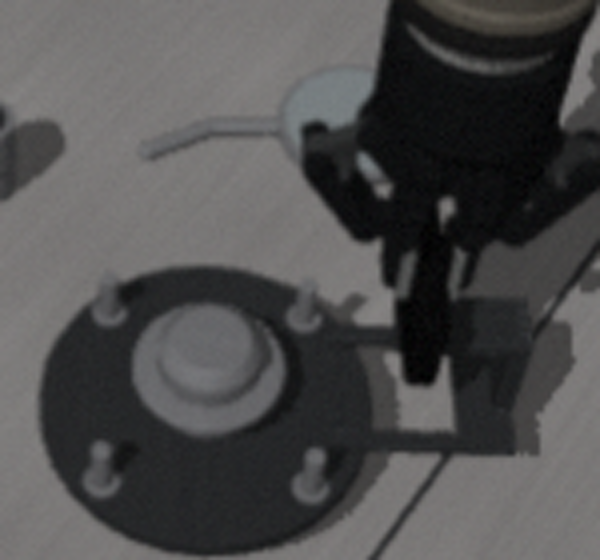

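```bash
cat > ov.py <<'E'
from plan import *
import pickle
def circ(r,z,n=90):
    t=np.linspace(0,2*np.pi,n); return np.c_[r*np.cos(t),r*np.sin(t),0*t+z]/1000
def draw(im,c,P,k,o,col,closed=False):
    q=((proj(c,P)-o+.5)*k-.5)
    cv2.polylines(im,[np.round(q*8).astype(int).reshape(-1,1,2)],closed,col,1,cv2.LINE_AA,3)
def overlay(img,c,box,k,hub,pul,pz,name,cap=None):
    x0,y0,x1,y1=box;o=np.array([x0,y0]);im=cv2.resize(img[y0:y1,x0:x1],None,fx=k,fy=k,interpolation=cv2.INTER_CUBIC)
    im=cv2.convertScaleAbs(im,alpha=1.5,beta=10)
    if hub is not None:
        for r,z in ((85,50),): draw(im,c,place(circ(r,z),*hub),k,o,(0,255,255))
        cz=.05 if cap is None else cap[2]; cx=hub[:2] if cap is None else cap[:2]
        draw(im,c,place(circ(38,24),*cx,0,cz),k,o,(0,255,0));draw(im,c,place(circ(38,30),*cx,0,cz),k,o,(0,255,0));draw(im,c,place(circ(26,52),*cx,0,cz),k,o,(255,0,255))
        for t in (45,135,225,315):
            a=np.deg2rad(t);p=np.array([72*np.cos(a),72*np.sin(a),0])/1000
            draw(im,c,place(circ(5,80)+p,*hub),k,o,(0,0,255)); draw(im,c,place(circ(5,50)+p,*hub),k,o,(0,0,255))
    if pul is not None:
        for z in (0,6):
            F=np.array([(-56,-36.5,z),(36,-36.5,z),(36,-26.5,z),(-28,-26.5,z),(-28,26.5,z),(36,26.5,z),(36,36.5,z),(-56,36.5,z)])/1000
            draw(im,c,place(F,*pul,pz),k,o,(255,255,0),True)
        draw(im,c,place(np.array([(-8,-40,112),(8,-40,112),(8,40,112),(-8,40,112)])/1000,*pul,pz),k,o,(255,128,0),True)
    cv2.imwrite(name,im)
E
python3 - <<'E'
from ov import *
c,(s,p,R)=pickle.load(open('j.pkl','rb'))
hub=(.5558,.0251,np.deg2rad(34.6)); pul=(p[0],p[1],np.arctan2(R[1,2],R[0,2])); print(pul)
S=ctrl.calibration('scene');V=ctrl.calibration('side')
overlay(cv2.imread('pics/j_wrist.png'),c,(190,60,490,285),2.6,hub,pul,.0599,'pics/o1.png')
overlay(cv2.imread('pics/j_scene.png'),S,(215,120,365,240),5,hub,pul,.0599,'pics/o2.png')
overlay(cv2.imread('pics/j_side.png'),V,(250,150,400,290),4,hub,pul,.0599,'pics/o3.png')
E
```

```text
(np.float64(0.47781391288999164), np.float64(-0.027588517804758052), np.float64(0.6045098160788328))
```

View pics/o1.png

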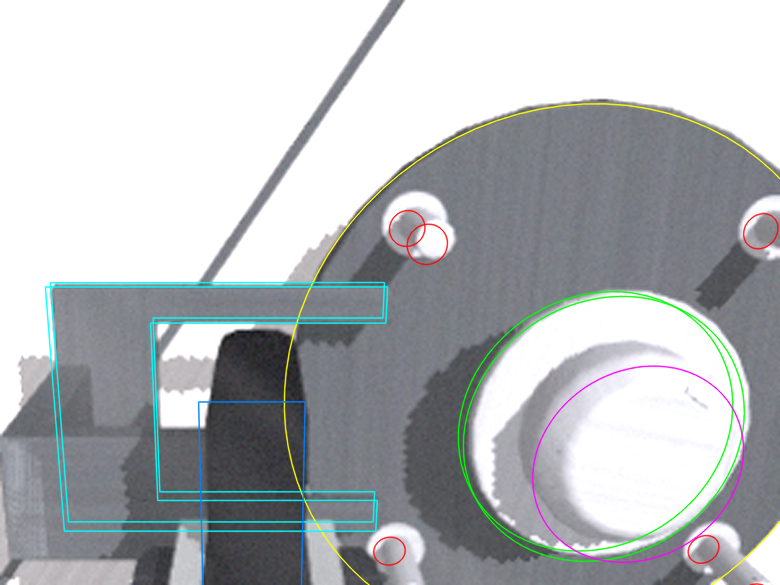

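View pics/o2.png

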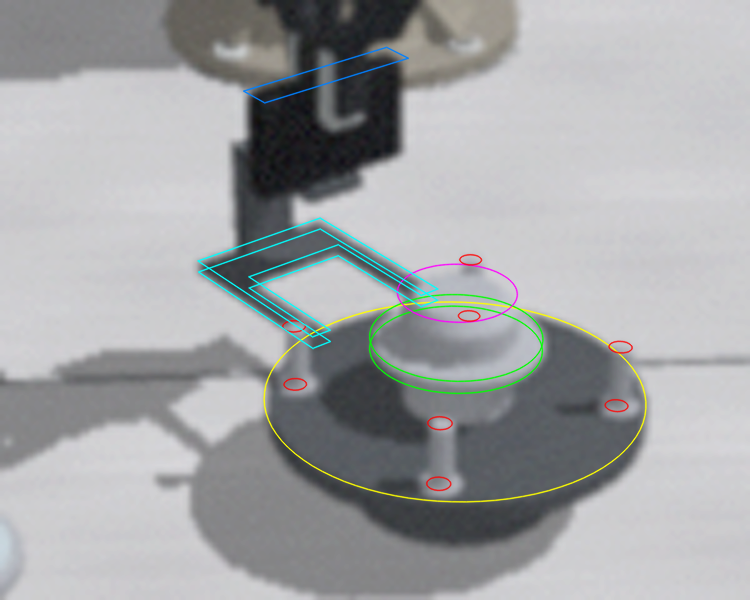

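View pics/o3.png

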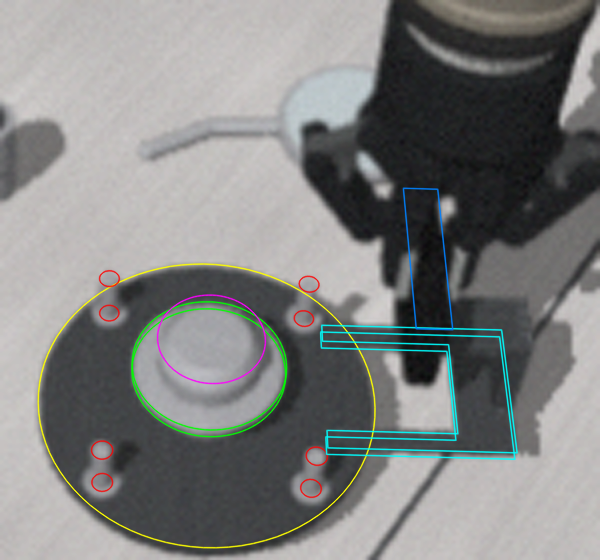

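```bash
python3 - <<'E'
from ov import *
im=cv2.imread('pics/j_wrist.png')
a=cv2.convertScaleAbs(im,alpha=2.5,beta=-60)
crop(a,290,155,370,275,6,'pics/z1.png')
a=cv2.convertScaleAbs(im,alpha=1.2,beta=0)
crop(a,360,160,490,280,5,'pics/z2.png')
E
```

```text
(no output)
```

View pics/z1.png

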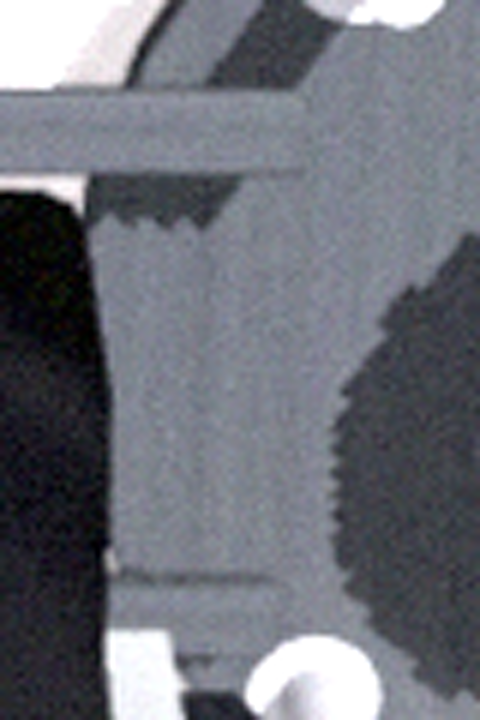

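View pics/z2.png

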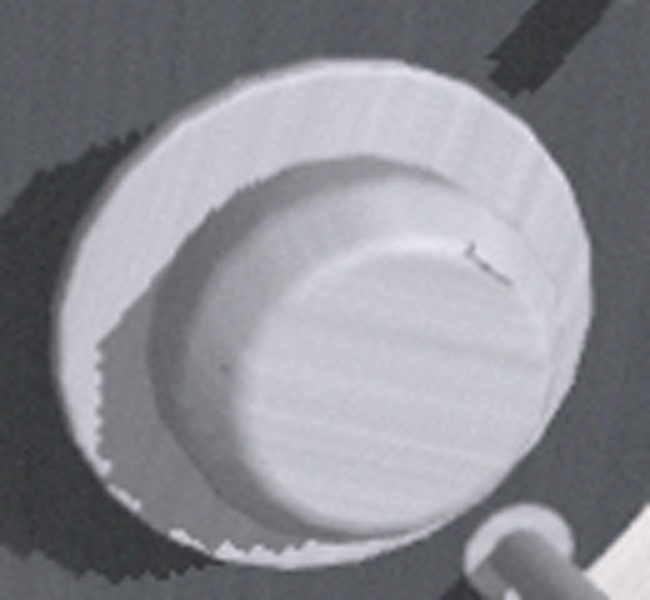

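```bash
python3 - <<'E'
from ov import *
from scipy.optimize import least_squares
c,(s,p,R)=pickle.load(open('j.pkl','rb'))
yaw=np.arctan2(R[1,2],R[0,2])
def fp(q):
    P=proj(c,place(np.array([(30,36.5,6),(30,26.5,6),(30,-26.5,6),(36,31.5,6),(36,-31.5,6)])/1000,q[0],q[1],q[2],.0599))
    return [P[0,1]-169.8,P[1,1]-183.2,P[2,1]-251.2,P[3,0]-339.6,P[4,0]-336.3]
f=least_squares(fp,[p[0],p[1],yaw]);print('pul',f.x,np.rad2deg(f.x[2]),f.fun)
def fc(q):
    P=proj(c,place(circ(38,30,361),q[0],q[1],0,.05))
    return [P[:,0].min()-371.9,P[:,0].max()-477.6,P[:,1].min()-171.6,P[:,1].max()-273.2]
g=least_squares(fc,[.5558,.0251]);print('cap',g.x,g.fun)
d=g.x-f.x[:2]
for y in (yaw,f.x[2]): print('cap in puller frame',np.cos(y)*d[0]+np.sin(y)*d[1],-np.sin(y)*d[0]+np.cos(y)*d[1])
# stud angle check from wrist
full=[(257,230)]
E
```

```text
pul [ 0.47878723 -0.02685772  0.61361907] 35.157783077507354 [-0.44883681  0.11874597  0.39241544 -0.00252233  0.00400008]
cap [0.55659444 0.02739884] [-1.23415673  1.27239274 -0.22975808  0.43622642]
cap in puller frame 0.09485546894602706 0.000418836330011052
cap in puller frame 0.09485534872329009 -0.00044523187787044727
```

move_arm(
  rows=[
    {"dx": 0,"dy": 0,"dz": 0.008,"twist": 0},
    {"dx": 0,"dy": 0,"dz": 0.02,"twist": 0},
    {"dx": 0,"dy": 0,"dz": 0.032,"twist": 0},
    {"dx": 0,"dy": 0,"dz": 0.041,"twist": 0},
    {"dx": 0,"dy": 0,"dz": 0.045,"twist": 0},
  ],
)

```text
time_s: 7.05
ee_pos: [0.5165, -0.0003, 0.1299]
orientation: [-0.626, 0.327, -0.328, 0.627]
ft_force: [0.3, 0.6, -3.1]
width: 0.014
```

move_arm(
  rows=[
    {"dx": 0,"dy": 0,"dz": 0,"twist": 0},
    {"dx": 0,"dy": 0,"dz": 0,"twist": 0},
    {"dx": 0,"dy": 0,"dz": 0,"twist": 0},
  ],
)

```text
time_s: 7.3
ee_pos: [0.5138, -0.0025, 0.1296]
orientation: [0.626, -0.329, 0.328, -0.626]
ft_force: [-0.7, -0.8, -1.9]
width: 0.014
```

```bash
python3 - <<'E'
from plan import *
import pickle
plan([.5558,.0265,.13],np.deg2rad(34.6))
c=ctrl.calibration('wrist')
im=ctrl.camera('wrist')[:,:,::-1];cv2.imwrite(f'pics/k_wrist.png',im)
pickle.dump((c,tool()),open('k.pkl','wb'))
crop(cv2.convertScaleAbs(im,alpha=1.3,beta=0),190,120,440,300,3,'pics/k_wc.png')
E
```

```text
t 7.3 tcp [ 0.5138 -0.0025  0.1296] toolz yaw deg 34.61 w 0.014 F [-0.7 -0.8 -1.9]
{'dx': np.float64(-0.0), 'dy': np.float64(-0.0004), 'dz': np.float64(0.051), 'twist': 0.01}
```

View pics/k_wc.png

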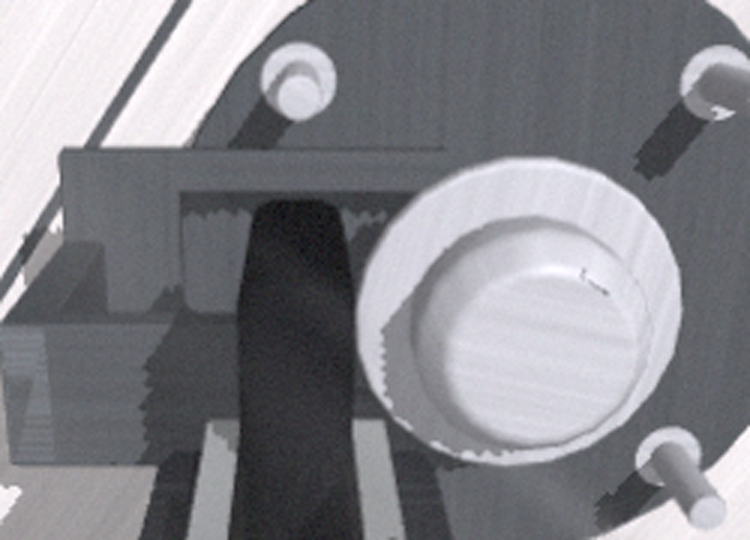

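move_arm(
  rows=[
    {"dx": 0,"dy": 0,"dz": 0.006,"twist": 0},
    {"dx": 0,"dy": 0,"dz": 0.013,"twist": 0},
    {"dx": 0,"dy": 0,"dz": 0.02,"twist": 0},
    {"dx": 0,"dy": 0,"dz": 0.025,"twist": 0},
    {"dx": 0,"dy": 0,"dz": 0.028,"twist": 0},
  ],
)

```text
time_s: 7.77
ee_pos: [0.5384, 0.0147, 0.1299]
orientation: [-0.626, 0.328, -0.328, 0.626]
ft_force: [-0.1, -0.1, -2.3]
width: 0.0138
```

move_arm(
  rows=[
    {"dx": 0,"dy": 0,"dz": 0.005,"twist": 0},
    {"dx": 0,"dy": 0,"dz": 0.011,"twist": 0},
    {"dx": 0,"dy": 0,"dz": 0.017,"twist": 0},
    {"dx": 0,"dy": 0,"dz": 0.021,"twist": 0},
    {"dx": 0,"dy": 0,"dz": 0.021,"twist": 0},
  ],
)

```text
time_s: 8.18
ee_pos: [0.5556, 0.0267, 0.1298]
orientation: [-0.626, 0.328, -0.328, 0.626]
ft_force: [1.4, -0.8, -2.7]
width: 0.0138
```

```bash
python3 - <<'E'
from plan import *
import pickle
plan([.5558,.0265,.13],np.deg2rad(34.6))
c=ctrl.calibration('wrist')
o={}
for n in ('wrist','scene','side'):
    im=ctrl.camera(n)[:,:,::-1];cv2.imwrite(f'pics/l_{n}.png',im);o[n]=im
pickle.dump((c,tool()),open('l.pkl','wb'))
crop(cv2.convertScaleAbs(o['wrist'],alpha=1.3,beta=0),190,120,440,300,3,'pics/l_wc.png')
crop(cv2.convertScaleAbs(o['scene'],alpha=1.6,beta=0),240,120,365,240,5,'pics/l_sc.png')
E
```

```text
t 8.18 tcp [0.5556 0.0267 0.1298] toolz yaw deg 34.69 w 0.0138 F [ 1.4 -0.8 -2.7]
{'dx': np.float64(0.0002), 'dy': np.float64(-0.0002), 'dz': np.float64(0.0001), 'twist': 0.09}
```

View pics/l_wc.png

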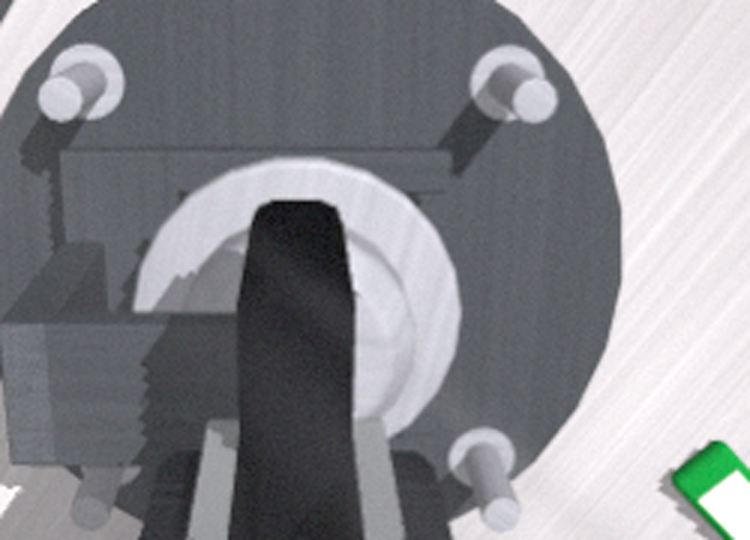

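View pics/l_sc.png

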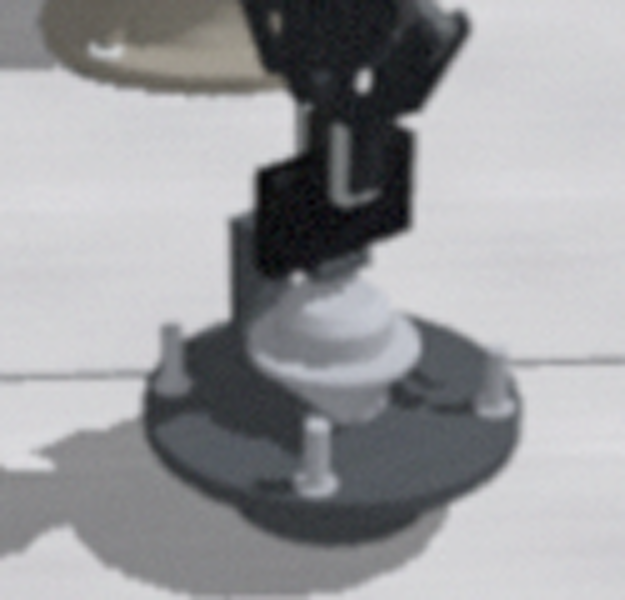

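move_arm(
  rows=[
    {"dx": 0,"dy": -0.002,"dz": 0,"twist": 0},
    {"dx": 0,"dy": -0.004,"dz": 0,"twist": 0},
    {"dx": 0,"dy": -0.006,"dz": 0,"twist": 0},
    {"dx": 0,"dy": -0.008,"dz": 0,"twist": 0},
    {"dx": 0,"dy": -0.01,"dz": 0,"twist": 0},
  ],
  grip_force=120,
)

```text
time_s: 8.75
ee_pos: [0.5546, 0.0257, 0.1401]
orientation: [-0.626, 0.329, -0.328, 0.626]
ft_force: [-0.2, 0.2, -3.8]
width: 0.0132
```

move_arm(
  rows=[
    {"dx": 0,"dy": -0.001,"dz": 0,"twist": 0},
    {"dx": 0,"dy": -0.002,"dz": 0,"twist": 0},
    {"dx": 0,"dy": -0.003,"dz": 0,"twist": 0},
    {"dx": 0,"dy": -0.004,"dz": 0,"twist": 0},
    {"dx": 0,"dy": -0.005,"dz": 0,"twist": 0},
  ],
)

```text
time_s: 9.17
ee_pos: [0.5542, 0.0258, 0.144]
orientation: [0.626, -0.329, 0.328, -0.626]
ft_force: [2.2, -0.2, -16.2]
width: 0.0133
```

```bash
python3 - <<'E'
from plan import *
plan([.5558,.0265,.13],np.deg2rad(34.6))
print(ctrl.state()['moment'])
im=ctrl.camera('wrist')[:,:,::-1];cv2.imwrite(f'pics/m_wrist.png',im)
E
```

```text
t 9.17 tcp [0.5542 0.0258 0.144 ] toolz yaw deg 34.64 w 0.0133 F [  2.2  -0.2 -16.2]
{'dx': np.float64(0.0004), 'dy': np.float64(0.014), 'dz': np.float64(0.0017), 'twist': 0.04}
[ 0.04958655 -0.90534324  0.05110723]
```

View pics/m_wrist.png

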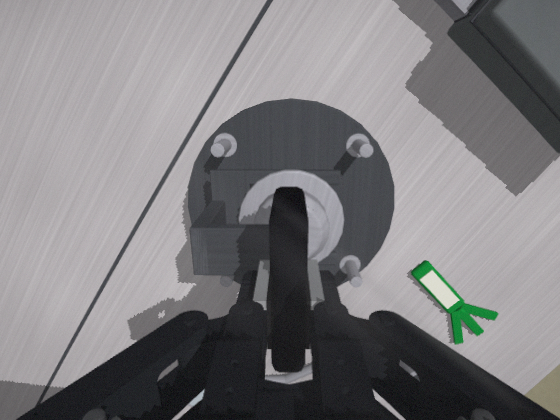

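move_arm(
  rows=[
    {"dx": 0,"dy": -0.001,"dz": 0,"twist": 0},
    {"dx": 0,"dy": -0.002,"dz": 0,"twist": 0},
    {"dx": 0,"dy": -0.003,"dz": 0,"twist": 0},
    {"dx": 0,"dy": -0.004,"dz": 0,"twist": 0},
    {"dx": 0,"dy": -0.005,"dz": 0,"twist": 0},
  ],
)

```text
time_s: 9.63
ee_pos: [0.5542, 0.0257, 0.1498]
orientation: [0.626, -0.329, 0.328, -0.626]
ft_force: [1.0, -0.4, -11.9]
width: 0.0135
```

move_arm(
  rows=[
    {"dx": 0,"dy": -0.001,"dz": 0,"twist": 0},
    {"dx": 0,"dy": -0.002,"dz": 0,"twist": 0},
    {"dx": 0,"dy": -0.003,"dz": 0,"twist": 0},
    {"dx": 0,"dy": -0.004,"dz": 0,"twist": 0},
    {"dx": 0,"dy": -0.005,"dz": 0,"twist": 0},
  ],
)

```text
time_s: 10.05
ee_pos: [0.5557, 0.0258, 0.156]
orientation: [-0.626, 0.328, -0.329, 0.627]
ft_force: [0.7, 0.6, -3.8]
width: 0.0134
```

move_arm(
  rows=[
    {"dx": 0,"dy": -0.001,"dz": 0,"twist": 0},
    {"dx": 0,"dy": -0.002,"dz": 0,"twist": 0},
    {"dx": 0,"dy": -0.003,"dz": 0,"twist": 0},
    {"dx": 0,"dy": -0.004,"dz": 0,"twist": 0},
    {"dx": 0,"dy": -0.005,"dz": 0,"twist": 0},
  ],
)

```text
time_s: 10.47
ee_pos: [0.5545, 0.0258, 0.1598]
orientation: [0.626, -0.329, 0.328, -0.626]
ft_force: [0.5, 0.7, -4.0]
width: 0.0135
```

```bash
python3 - <<'E'
from plan import *
plan([.5558,.0265,.13],np.deg2rad(34.6))
o={}
for n in ('wrist','scene'):
    im=ctrl.camera(n)[:,:,::-1];cv2.imwrite(f'pics/n_{n}.png',im);o[n]=im
crop(cv2.convertScaleAbs(o['wrist'],alpha=1.3,beta=0),190,120,440,300,3,'pics/n_wc.png')
crop(cv2.convertScaleAbs(o['scene'],alpha=1.6,beta=0),240,120,365,240,5,'pics/n_sc.png')
E
```

```text
t 10.47 tcp [0.5545 0.0258 0.1598] toolz yaw deg 34.64 w 0.0135 F [ 0.5  0.7 -4. ]
{'dx': np.float64(0.0001), 'dy': np.float64(0.0298), 'dz': np.float64(0.0015), 'twist': 0.04}
```

View pics/n_wc.png

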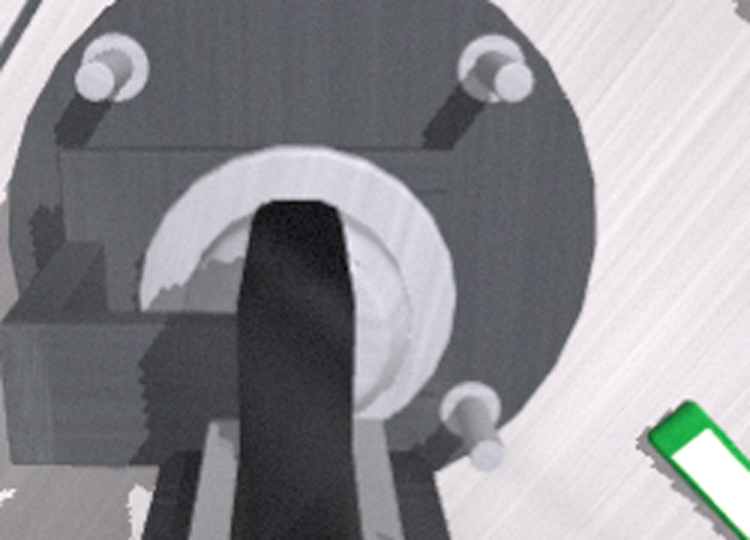

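View pics/n_sc.png

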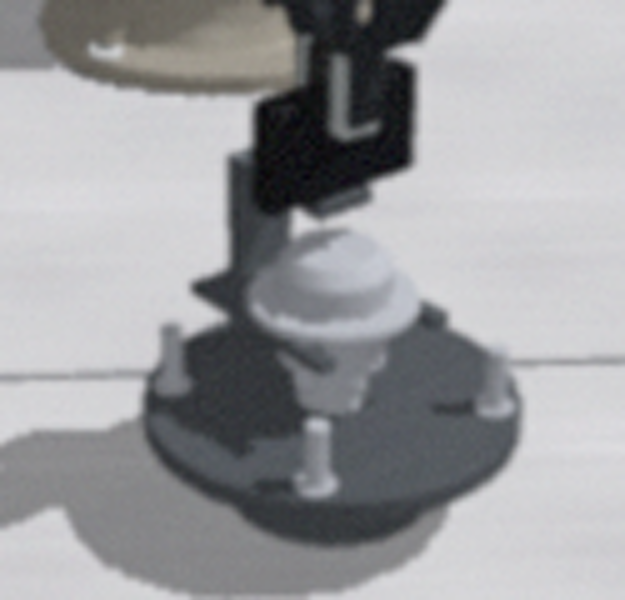

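move_arm(
  rows=[
    {"dx": 0,"dy": -0.003,"dz": 0,"twist": 0},
    {"dx": 0,"dy": -0.008,"dz": 0,"twist": 0},
    {"dx": 0,"dy": -0.014,"dz": 0,"twist": 0},
    {"dx": 0,"dy": -0.02,"dz": 0,"twist": 0},
    {"dx": 0,"dy": -0.026,"dz": 0,"twist": 0},
  ],
)

```text
time_s: 10.98
ee_pos: [0.5549, 0.0258, 0.1867]
orientation: [-0.626, 0.328, -0.329, 0.626]
ft_force: [-0.4, -0.8, -4.3]
width: 0.0137
```

move_arm(
  rows=[
    {"dx": 0,"dy": -0.006,"dz": 0,"twist": 0},
    {"dx": 0,"dy": -0.012,"dz": 0,"twist": 0},
    {"dx": 0,"dy": -0.016,"dz": 0,"twist": 0},
    {"dx": 0,"dy": -0.019,"dz": 0,"twist": 0},
    {"dx": 0,"dy": -0.019,"dz": 0,"twist": 0},
  ],
)

```text
time_s: 11.4
ee_pos: [0.5551, 0.0258, 0.2056]
orientation: [-0.626, 0.328, -0.329, 0.626]
ft_force: [0.2, 0.5, -3.1]
width: 0.0129
```

```bash
python3 - <<'E'
from plan import *
import pickle
plan([.513,.32,.205],np.deg2rad(34.6))
c=ctrl.calibration('wrist')
o={}
for n in ('wrist','scene','side'):
    im=ctrl.camera(n)[:,:,::-1];cv2.imwrite(f'pics/p_{n}.png',im);o[n]=im
pickle.dump((c,tool()),open('p.pkl','wb'))
crop(cv2.convertScaleAbs(o['scene'],alpha=1.6,beta=0),240,100,365,220,5,'pics/p_sc.png')
crop(cv2.convertScaleAbs(o['side'],alpha=1.4,beta=0),80,250,330,420,3,'pics/p_vc.png')
E
```

```text
t 11.4 tcp [0.5551 0.0258 0.2056] toolz yaw deg 34.64 w 0.0129 F [ 0.2  0.5 -3.1]
{'dx': np.float64(-0.266), 'dy': np.float64(0.0007), 'dz': np.float64(0.1326), 'twist': 0.04}
```

View pics/p_wrist.png

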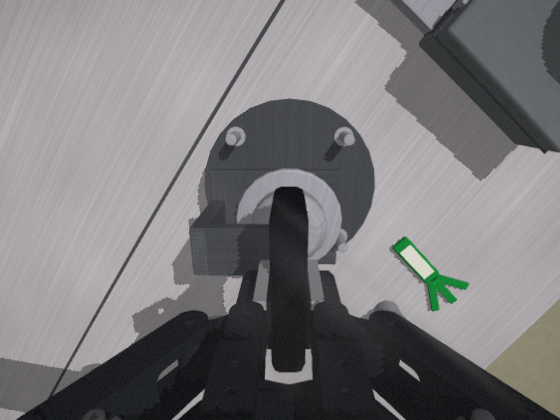

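View pics/p_sc.png

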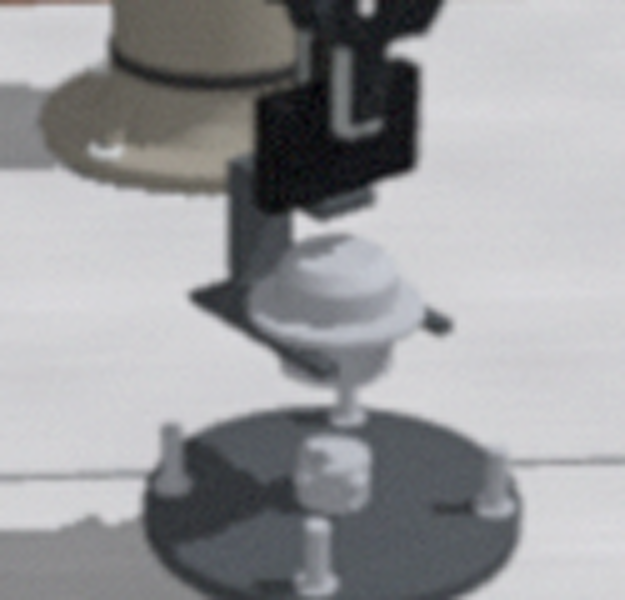

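View pics/p_vc.png

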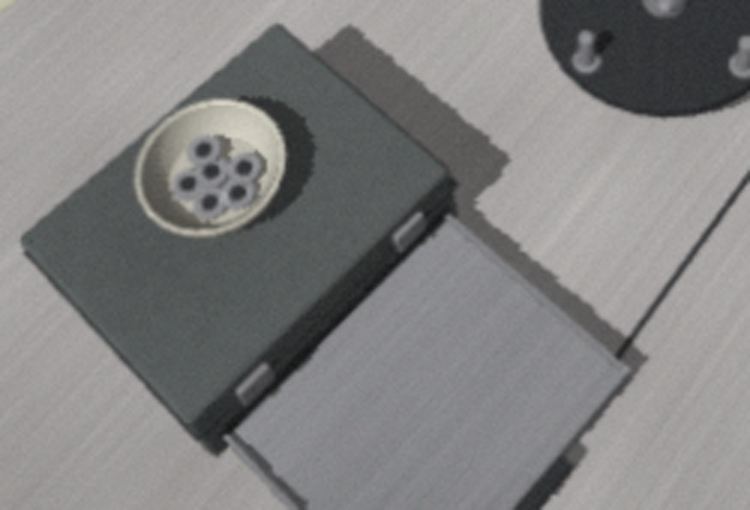

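move_arm(
  rows=[
    {"dx": -0.003,"dy": 0,"dz": 0.0015,"twist": 0},
    {"dx": -0.009,"dy": 0,"dz": 0.0045,"twist": 0},
    {"dx": -0.018,"dy": 0,"dz": 0.009,"twist": 0},
    {"dx": -0.029,"dy": 0,"dz": 0.0145,"twist": 0},
    {"dx": -0.041,"dy": 0,"dz": 0.0205,"twist": 0},
  ],
)

```text
time_s: 11.97
ee_pos: [0.5479, 0.0727, 0.2047]
orientation: [-0.626, 0.329, -0.328, 0.626]
ft_force: [-0.4, -0.3, -3.3]
width: 0.0134
```

move_arm(
  rows=[
    {"dx": -0.013,"dy": 0,"dz": 0.0065,"twist": 0},
    {"dx": -0.026,"dy": 0,"dz": 0.013,"twist": 0},
    {"dx": -0.039,"dy": 0,"dz": 0.0195,"twist": 0},
    {"dx": -0.052,"dy": 0,"dz": 0.026,"twist": 0},
    {"dx": -0.065,"dy": 0,"dz": 0.0325,"twist": 0},
  ],
)

```text
time_s: 12.38
ee_pos: [0.5374, 0.1456, 0.2047]
orientation: [-0.626, 0.328, -0.328, 0.627]
ft_force: [0.9, -1.1, -4.6]
width: 0.0134
```

move_arm(
  rows=[
    {"dx": -0.013,"dy": 0,"dz": 0.0065,"twist": 0},
    {"dx": -0.026,"dy": 0,"dz": 0.013,"twist": 0},
    {"dx": -0.039,"dy": 0,"dz": 0.0195,"twist": 0},
    {"dx": -0.052,"dy": 0,"dz": 0.026,"twist": 0},
    {"dx": -0.065,"dy": 0,"dz": 0.0325,"twist": 0},
  ],
)

```text
time_s: 12.8
ee_pos: [0.5271, 0.2172, 0.2047]
orientation: [-0.626, 0.328, -0.328, 0.626]
ft_force: [0.8, -1.5, -4.6]
width: 0.013
```

move_arm(
  rows=[
    {"dx": -0.012,"dy": 0,"dz": 0.006,"twist": 0},
    {"dx": -0.022,"dy": 0,"dz": 0.011,"twist": 0},
    {"dx": -0.029,"dy": 0,"dz": 0.0145,"twist": 0},
    {"dx": -0.034,"dy": 0,"dz": 0.017,"twist": 0},
    {"dx": -0.036,"dy": 0,"dz": 0.018,"twist": 0},
  ],
)

```text
time_s: 13.22
ee_pos: [0.5221, 0.2558, 0.2047]
orientation: [0.626, -0.328, 0.328, -0.626]
ft_force: [2.9, -2.5, -3.5]
width: 0.013
```

move_arm(
  rows=[
    {"dx": 0,"dy": 0,"dz": 0,"twist": 0},
    {"dx": 0,"dy": 0,"dz": 0,"twist": 0},
    {"dx": 0,"dy": 0,"dz": 0,"twist": 0},
    {"dx": 0,"dy": 0,"dz": 0,"twist": 0},
  ],
)

```text
time_s: 13.55
ee_pos: [0.5225, 0.2541, 0.2049]
orientation: [0.626, -0.329, 0.329, -0.626]
ft_force: [1.0, -1.6, -3.6]
width: 0.0134
```

```bash
python3 - <<'E'
from plan import *
import pickle
plan([.513,.32,.205],np.deg2rad(34.6))
c=ctrl.calibration('wrist')
o={}
for n in ('wrist','scene','side'):
    im=ctrl.camera(n)[:,:,::-1];cv2.imwrite(f'pics/q_{n}.png',im);o[n]=im
pickle.dump((c,tool()),open('q.pkl','wb'))
crop(cv2.convertScaleAbs(o['scene'],alpha=1.6,beta=0),360,90,510,220,5,'pics/q_sc.png')
crop(cv2.convertScaleAbs(o['side'],alpha=1.4,beta=0),80,220,330,420,3,'pics/q_vc.png')
E
```

```text
t 13.55 tcp [0.5225 0.2541 0.2049] toolz yaw deg 34.56 w 0.0134 F [ 1.  -1.6 -3.6]
{'dx': np.float64(-0.0597), 'dy': np.float64(-0.0001), 'dz': np.float64(0.0296), 'twist': -0.04}
```

View pics/q_wrist.png

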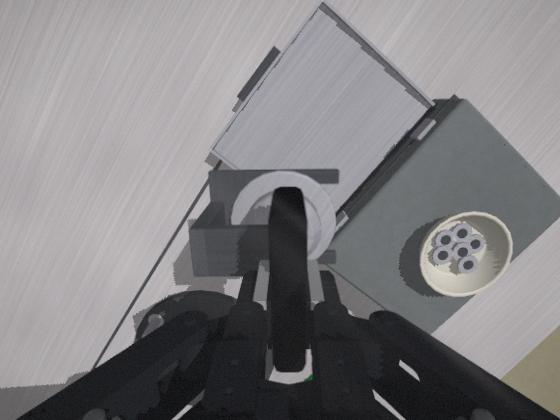

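View pics/q_sc.png

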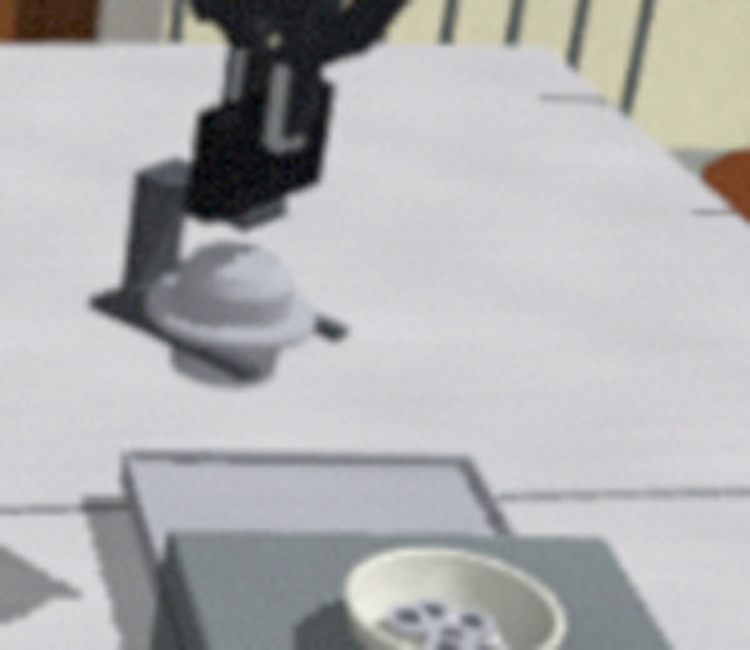

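View pics/q_vc.png

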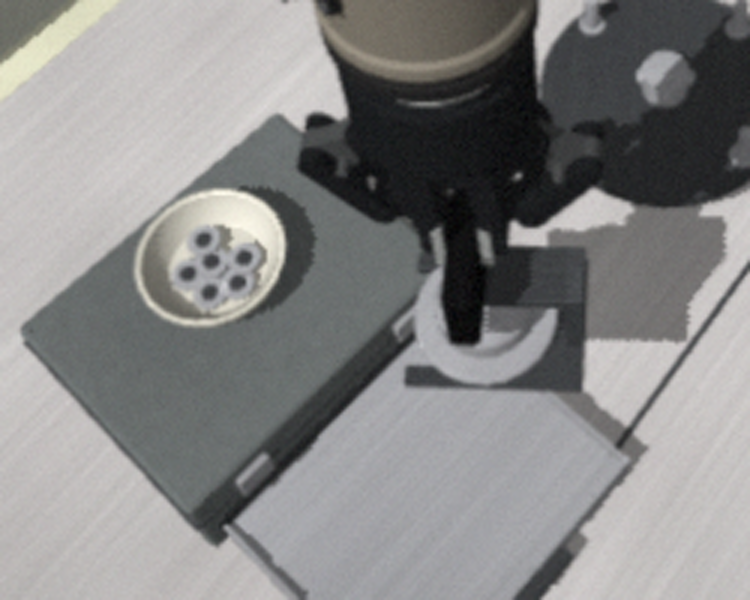

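```bash
python3 - <<'E'
from plan import *
import pickle
c,_=pickle.load(open('q.pkl','rb'))
p=unproj(c,[(322,3),(213,152),(432,107)],.026);print(p)
print(np.linalg.norm(p[0]-p[1]),np.linalg.norm(p[0]-p[2]))
ctr=(p[1]+p[2])/2;print('ctr',ctr,np.rad2deg(np.arctan2(*(p[2]-p[0])[:2][::-1])))
E
```

```text
[[0.45230404 0.41148525 0.026     ]
 [0.44045571 0.23735921 0.026     ]
 [0.59687198 0.4001276  0.026     ]]
0.17452868382037803 0.1450134015955202
ctr [0.51866385 0.3187434  0.026     ] -4.492084868692469
```

move_arm(
  rows=[
    {"dx": -0.004,"dy": 0,"dz": 0.002,"twist": 0},
    {"dx": -0.01,"dy": 0,"dz": 0.005,"twist": 0},
    {"dx": -0.018,"dy": 0,"dz": 0.009,"twist": 0},
    {"dx": -0.027,"dy": 0,"dz": 0.0135,"twist": 0},
    {"dx": -0.036,"dy": 0,"dz": 0.018,"twist": 0},
  ],
)

```text
time_s: 14.12
ee_pos: [0.5162, 0.2965, 0.2048]
orientation: [-0.626, 0.328, -0.328, 0.626]
ft_force: [3.1, -4.6, -5.2]
width: 0.0133
```

move_arm(
  rows=[
    {"dx": -0.009,"dy": 0,"dz": 0.0045,"twist": 0},
    {"dx": -0.016,"dy": 0.002,"dz": 0.008,"twist": 0},
    {"dx": -0.021,"dy": 0.006,"dz": 0.0105,"twist": 0},
    {"dx": -0.024,"dy": 0.012,"dz": 0.012,"twist": 0},
    {"dx": -0.024,"dy": 0.02,"dz": 0.012,"twist": 0},
  ],
)

```text
time_s: 14.53
ee_pos: [0.5126, 0.3225, 0.1844]
orientation: [-0.626, 0.328, -0.328, 0.627]
ft_force: [-0.5, 3.7, -7.0]
width: 0.0132
```

move_arm(
  rows=[
    {"dx": 0,"dy": 0.01,"dz": 0,"twist": 0},
    {"dx": 0,"dy": 0.02,"dz": 0,"twist": 0},
    {"dx": 0,"dy": 0.03,"dz": 0,"twist": 0},
    {"dx": 0,"dy": 0.038,"dz": 0,"twist": 0},
    {"dx": 0,"dy": 0.043,"dz": 0,"twist": 0},
  ],
)

```text
time_s: 14.95
ee_pos: [0.5123, 0.3205, 0.1402]
orientation: [0.627, -0.329, 0.328, -0.625]
ft_force: [2.5, -1.7, -3.7]
width: 0.0131
```

```bash
python3 - <<'E'
from plan import *
import pickle
plan([.513,.32,.1086],np.deg2rad(34.6))
c=ctrl.calibration('wrist')
o={}
for n in ('wrist','scene'):
    im=ctrl.camera(n)[:,:,::-1];cv2.imwrite(f'pics/r_{n}.png',im);o[n]=im
crop(cv2.convertScaleAbs(o['scene'],alpha=1.6,beta=0),360,90,510,220,5,'pics/r_sc.png')
E
```

```text
t 14.95 tcp [0.5123 0.3205 0.1402] toolz yaw deg 34.6 w 0.0131 F [ 2.5 -1.7 -3.7]
{'dx': np.float64(0.0008), 'dy': np.float64(0.0316), 'dz': np.float64(0.0003), 'twist': -0.0}
```

View pics/r_wrist.png

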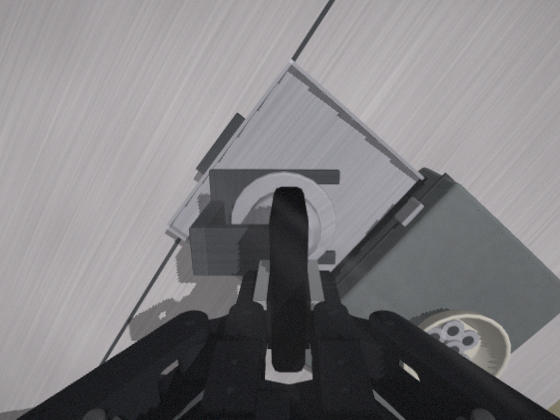

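View pics/r_sc.png

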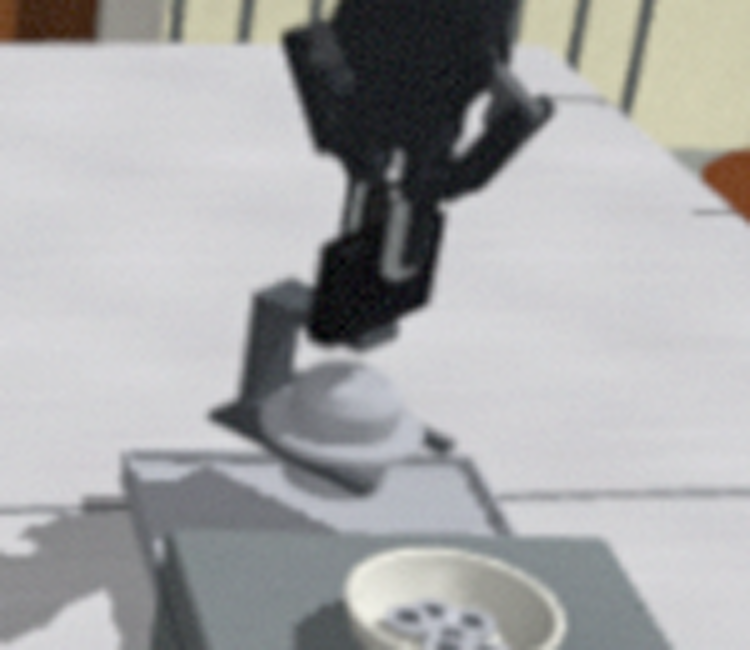

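move_arm(
  rows=[
    {"dx": 0,"dy": 0.006,"dz": 0,"twist": 0},
    {"dx": 0,"dy": 0.012,"dz": 0,"twist": 0},
    {"dx": 0,"dy": 0.018,"dz": 0,"twist": 0},
    {"dx": 0,"dy": 0.023,"dz": 0,"twist": 0},
    {"dx": 0,"dy": 0.026,"dz": 0,"twist": 0},
  ],
)

```text
time_s: 15.47
ee_pos: [0.5124, 0.3212, 0.115]
orientation: [0.626, -0.329, 0.328, -0.626]
ft_force: [-1.0, -0.6, -4.0]
width: 0.0135
```

move_arm(
  rows=[
    {"dx": 0,"dy": 0.002,"dz": 0,"twist": 0},
    {"dx": 0,"dy": 0.004,"dz": 0,"twist": 0},
    {"dx": 0,"dy": 0.006,"dz": 0,"twist": 0},
    {"dx": 0,"dy": 0.008,"dz": 0,"twist": 0},
    {"dx": 0,"dy": 0.011,"dz": 0,"twist": 0},
  ],
)

```text
time_s: 15.88
ee_pos: [0.513, 0.3215, 0.1051]
orientation: [-0.626, 0.328, -0.329, 0.626]
ft_force: [-0.2, -0.2, -2.2]
width: 0.0133
```

move_arm(
  rows=[
    {"dx": 0,"dy": 0,"dz": 0,"twist": 0},
    {"dx": 0,"dy": 0,"dz": 0,"twist": 0},
    {"dx": 0,"dy": 0,"dz": 0,"twist": 0},
  ],
)

```text
time_s: 16.13
ee_pos: [0.513, 0.3215, 0.1051]
orientation: [-0.626, 0.328, -0.329, 0.626]
ft_force: [-0.4, 0.1, -2.3]
width: 0.0136
```

```bash
python3 - <<'E'
from plan import *
import pickle
plan([.513,.32,.103],np.deg2rad(34.6))
c=ctrl.calibration('wrist')
o={}
for n in ('wrist','scene','side'):
    im=ctrl.camera(n)[:,:,::-1];cv2.imwrite(f'pics/s_{n}.png',im);o[n]=im
crop(cv2.convertScaleAbs(o['scene'],alpha=1.6,beta=0),370,110,490,220,5,'pics/s_sc.png')
crop(cv2.convertScaleAbs(o['wrist'],alpha=1.3,beta=0),160,80,440,290,2.8,'pics/s_wc.png')
E
```

```text
t 16.13 tcp [0.513  0.3215 0.1051] toolz yaw deg 34.64 w 0.0136 F [-0.4  0.1 -2.3]
{'dx': np.float64(0.0012), 'dy': np.float64(0.0021), 'dz': np.float64(-0.0008), 'twist': 0.04}
```

View pics/s_wc.png

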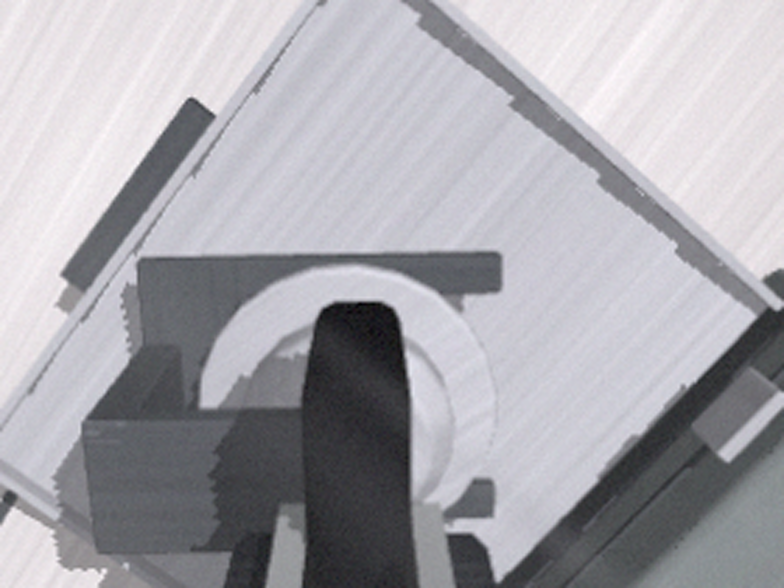

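View pics/s_sc.png

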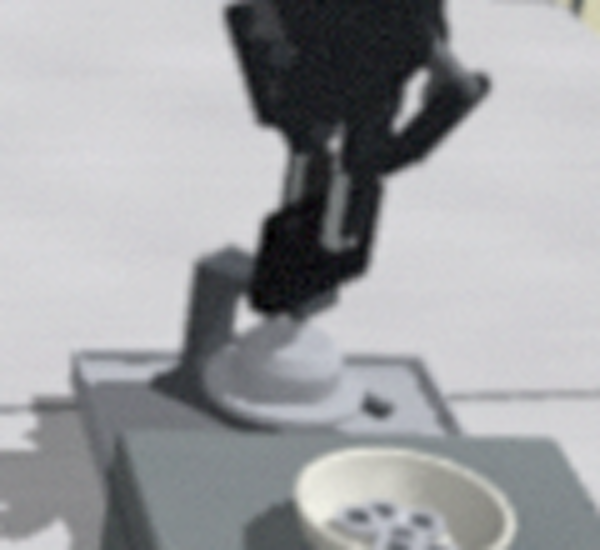

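move_arm(
  rows=[
    {"dx": 0,"dy": 0.001,"dz": 0,"twist": 0},
    {"dx": 0,"dy": 0.002,"dz": 0,"twist": 0},
    {"dx": 0,"dy": 0.003,"dz": 0,"twist": 0},
    {"dx": 0,"dy": 0.003,"dz": 0,"twist": 0},
    {"dx": 0,"dy": 0.003,"dz": 0,"twist": 0},
  ],
)

```text
time_s: 16.7
ee_pos: [0.5127, 0.3213, 0.1017]
orientation: [0.626, -0.329, 0.328, -0.626]
ft_force: [-0.8, 0.6, -2.6]
width: 0.0133
```

```bash
python3 - <<'E'
from ov import *
plan([.513,.32,.103],np.deg2rad(34.6))
c=ctrl.calibration('wrist');im=ctrl.camera('wrist')[:,:,::-1]
cv2.imwrite('pics/t_wrist.png',im);pickle.dump((c,tool()),open('t.pkl','wb'))
crop(cv2.convertScaleAbs(im,alpha=1.6,beta=0),205,160,345,275,5,'pics/t_wc.png')
E
```

```text
t 16.7 tcp [0.5127 0.3213 0.1017] toolz yaw deg 34.64 w 0.0133 F [-0.8  0.6 -2.6]
{'dx': np.float64(0.0012), 'dy': np.float64(-0.0013), 'dz': np.float64(-0.0005), 'twist': 0.04}
```

View pics/t_wc.png

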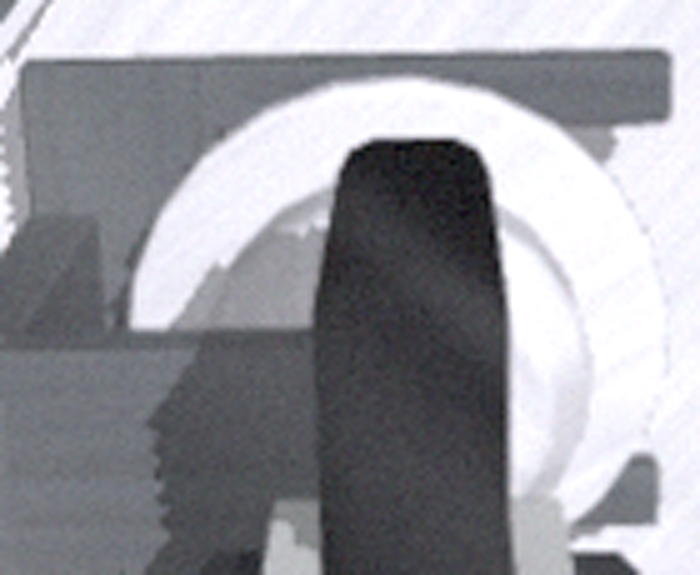

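```bash
python3 - <<'E'
from ov import *
from scipy.optimize import least_squares
c,(s,p,R)=pickle.load(open('t.pkl','rb'))
yaw=np.arctan2(R[1,2],R[0,2]); W=lambda u,v:(205+u/5-.4,160+v/5-.4)
obs=[((36,36.5,6),W(670,50)),((36,26.5,6),W(670,122)),((36,-26.5,6),W(657,455)),((36,-36.5,6),W(659,523)),((-56,36.5,6),W(25,63))]
M=np.array([o[0] for o in obs])/1000;U=np.array([o[1] for o in obs])
def pts(q): 
    rr=Rot.from_euler('ZYX',[q[2],q[4],q[5]]).as_matrix(); return M@rr.T+np.array([q[0],q[1],q[3]])
def f(q): return np.r_[(proj(c,pts(q))-U).ravel(), (q[3]-.0311)/.002,q[4]/.01,q[5]/.01]
r=least_squares(f,[p[0],p[1],yaw,.031,0,0]);print(r.x,np.rad2deg(r.x[[2,4,5]]),np.round(r.fun,2))
def fc(q):
    P=proj(c,place(circ(38,30,361),q[0],q[1],0,.02)); return [P[:,0].min()-230.6,P[:,0].max()-337.2,P[:,1].min()-175.2]
g=least_squares(fc,p[:2]);print('cap',g.x,g.fun)
d=g.x-r.x[:2];y=r.x[2];print('cap in puller',np.cos(y)*d[0]+np.sin(y)*d[1],-np.sin(y)*d[0]+np.cos(y)*d[1])
# same estimate on pre-lift picture l for reference rim offsets
ctr=np.array([.5187,.3187]);e=g.x-ctr;a=np.deg2rad(-4);print('cap in tray',np.cos(a)*e[0]+np.sin(a)*e[1],-np.sin(a)*e[0]+np.cos(a)*e[1])
E
```

```text
[ 0.51406495  0.32125424  0.62152834  0.02932552 -0.00069172 -0.00187224] [35.61095073 -0.03963268 -0.10727122] [ 0.5   0.33  0.08 -0.22  0.54  0.94 -0.26 -0.87 -0.85 -0.09 -0.89 -0.07
 -0.19]
cap [0.51215127 0.31795713] [-1.19735178  1.19693182  0.12051815]
cap in puller -0.0034756386728782875 -0.0015662240229783679
cap in tray -0.0064809556320075176 -0.0011978809696709782
```

move_arm(
  rows=[
    {"dx": 0.0015,"dy": 0,"dz": 0,"twist": 0},
    {"dx": 0.0015,"dy": 0,"dz": -0.003,"twist": 0},
    {"dx": 0.0016,"dy": 0,"dz": -0.008,"twist": 0},
    {"dx": 0.0017,"dy": 0,"dz": -0.014,"twist": 0},
    {"dx": 0.0018,"dy": 0,"dz": -0.02,"twist": 0},
  ],
)

```text
time_s: 17.17
ee_pos: [0.4967, 0.3079, 0.1018]
orientation: [0.626, -0.329, 0.328, -0.626]
ft_force: [0.3, -0.2, -3.3]
width: 0.0133
```

```bash
python3 - <<'E'
from ov import *
plan([.513,.32,.103],np.deg2rad(34.6))
c=ctrl.calibration('wrist');im=ctrl.camera('wrist')[:,:,::-1]
cv2.imwrite('pics/u_wrist.png',im);pickle.dump((c,tool()),open('u.pkl','wb'))
crop(cv2.convertScaleAbs(im,alpha=1.6,beta=0),205,160,365,275,5,'pics/u_wc.png')
E
```

```text
t 17.17 tcp [0.4967 0.3079 0.1018] toolz yaw deg 34.63 w 0.0133 F [ 0.3 -0.2 -3.3]
{'dx': np.float64(-0.0006), 'dy': np.float64(-0.0012), 'dz': np.float64(0.0203), 'twist': 0.03}
```

View pics/u_wc.png

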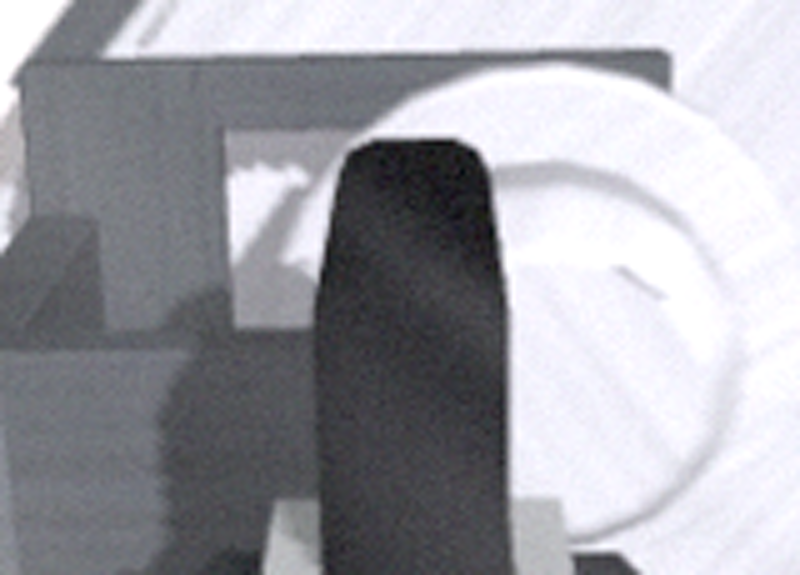

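move_arm(
  rows=[
    {"dx": 0.0001,"dy": 0,"dz": -0.008,"twist": 0},
    {"dx": 0.0002,"dy": 0,"dz": -0.018,"twist": 0},
    {"dx": 0.0003,"dy": 0,"dz": -0.028,"twist": 0},
    {"dx": 0.0004,"dy": 0,"dz": -0.036,"twist": 0},
    {"dx": 0.0005,"dy": 0,"dz": -0.04,"twist": 0},
  ],
)

```text
time_s: 17.63
ee_pos: [0.4632, 0.2842, 0.1018]
orientation: [0.626, -0.329, 0.328, -0.626]
ft_force: [-0.4, -0.5, -3.5]
width: 0.0133
```

```bash
python3 - <<'E'
from ov import *
plan([.513,.32,.103],np.deg2rad(34.6))
im=ctrl.camera('wrist')[:,:,::-1]
cv2.imwrite('pics/v_wrist.png',im)
E
```

```text
t 17.63 tcp [0.4632 0.2842 0.1018] toolz yaw deg 34.61 w 0.0133 F [-0.4 -0.5 -3.5]
{'dx': np.float64(-0.0012), 'dy': np.float64(-0.0013), 'dz': np.float64(0.0613), 'twist': 0.01}
```

View pics/v_wrist.png

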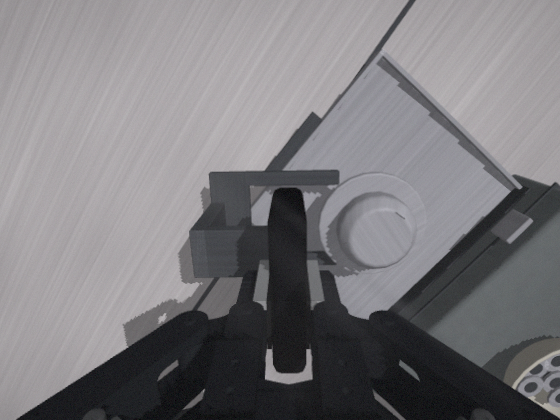

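move_arm(
  rows=[
    {"dx": 0.0001,"dy": 0,"dz": -0.008,"twist": 0},
    {"dx": 0.0002,"dy": 0,"dz": -0.018,"twist": 0},
    {"dx": 0.0003,"dy": 0,"dz": -0.028,"twist": 0},
    {"dx": 0.0004,"dy": 0,"dz": -0.036,"twist": 0},
    {"dx": 0.0005,"dy": 0,"dz": -0.04,"twist": 0},
  ],
)

```text
time_s: 18.1
ee_pos: [0.4306, 0.261, 0.1017]
orientation: [0.626, -0.329, 0.328, -0.626]
ft_force: [-0.1, 0.2, -2.9]
width: 0.0131
```

move_arm(
  rows=[
    {"dx": 0,"dy": -0.005,"dz": 0,"twist": 0},
    {"dx": 0,"dy": -0.015,"dz": 0,"twist": 0},
    {"dx": 0,"dy": -0.03,"dz": 0,"twist": 0},
    {"dx": 0,"dy": -0.045,"dz": 0,"twist": 0},
    {"dx": 0,"dy": -0.06,"dz": 0,"twist": 0},
  ],
)

```text
time_s: 18.52
ee_pos: [0.4329, 0.2626, 0.1635]
orientation: [-0.626, 0.328, -0.329, 0.627]
ft_force: [-0.3, 0.7, -2.3]
width: 0.0129
```

```bash
python3 - <<'E'
from ov import *
plan([.46,.13,.15],np.deg2rad(34.6))
o={}
for n in ('wrist','scene','side'):
    im=ctrl.camera(n)[:,:,::-1];cv2.imwrite(f'pics/x_{n}.png',im);o[n]=im
crop(cv2.convertScaleAbs(o['scene'],alpha=1.4,beta=0),230,90,510,280,2.8,'pics/x_sc.png')
E
```

```text
t 18.52 tcp [0.4329 0.2626 0.1635] toolz yaw deg 34.63 w 0.0129 F [-0.3  0.7 -2.3]
{'dx': np.float64(0.1245), 'dy': np.float64(0.0135), 'dz': np.float64(-0.053), 'twist': 0.03}
```

View pics/x_wrist.png

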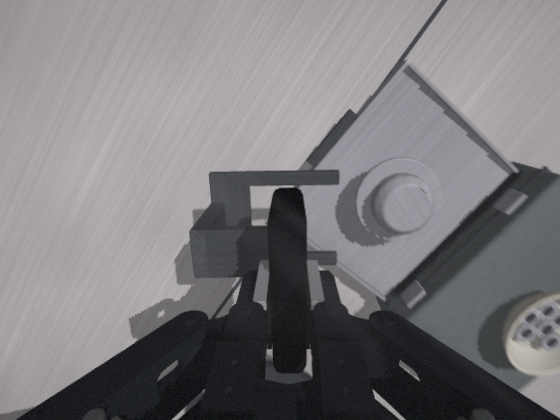

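View pics/x_sc.png

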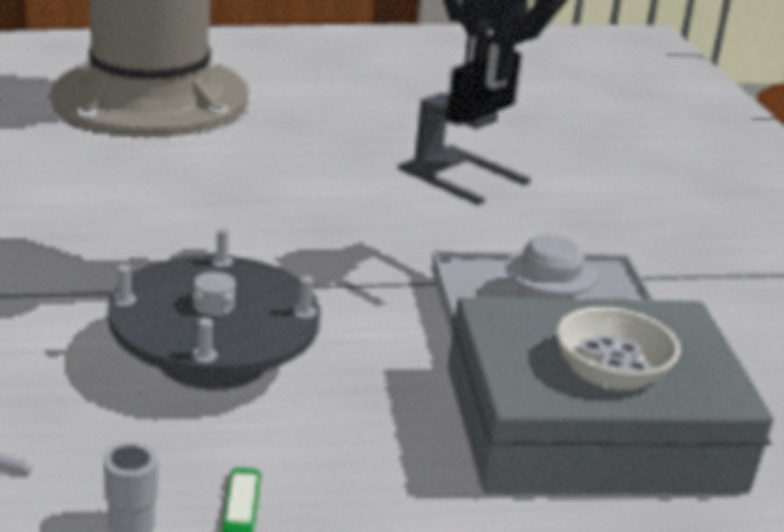

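View pics/x_side.png

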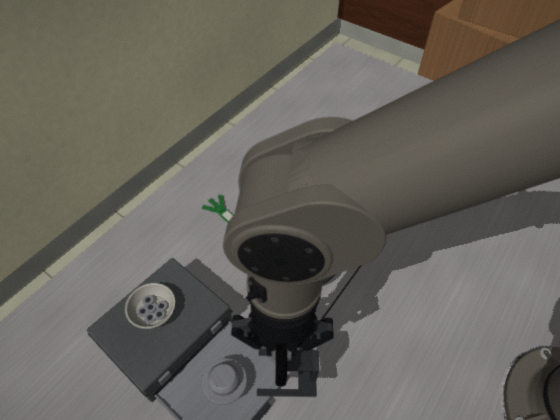

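move_arm(
  rows=[
    {"dx": 0.01,"dy": -0.005,"dz": -0.0065,"twist": 0},
    {"dx": 0.03,"dy": -0.01,"dz": -0.02,"twist": 0},
    {"dx": 0.055,"dy": -0.015,"dz": -0.0365,"twist": 0},
    {"dx": 0.08,"dy": -0.02,"dz": -0.053,"twist": 0},
    {"dx": 0.105,"dy": -0.02,"dz": -0.07,"twist": 0},
  ],
)

```text
time_s: 19.08
ee_pos: [0.434, 0.1338, 0.182]
orientation: [0.626, -0.329, 0.329, -0.626]
ft_force: [0.9, 1.5, -2.7]
width: 0.0132
```

move_arm(
  rows=[
    {"dx": 0.025,"dy": 0,"dz": -0.0165,"twist": 0},
    {"dx": 0.05,"dy": 0,"dz": -0.033,"twist": 0},
    {"dx": 0.075,"dy": 0,"dz": -0.05,"twist": 0},
    {"dx": 0.1,"dy": 0,"dz": -0.0665,"twist": 0},
    {"dx": 0.125,"dy": 0,"dz": -0.083,"twist": 0},
  ],
)

```text
time_s: 19.5
ee_pos: [0.4357, -0.0164, 0.1814]
orientation: [0.626, -0.329, 0.328, -0.626]
ft_force: [0.1, 0.1, -3.1]
width: 0.0134
```

move_arm(
  rows=[
    {"dx": 0.025,"dy": 0,"dz": -0.0165,"twist": 0},
    {"dx": 0.05,"dy": 0,"dz": -0.033,"twist": 0},
    {"dx": 0.075,"dy": 0,"dz": -0.05,"twist": 0},
    {"dx": 0.09,"dy": 0,"dz": -0.06,"twist": 0},
    {"dx": 0.097,"dy": 0,"dz": -0.0645,"twist": 0},
  ],
)

```text
time_s: 19.92
ee_pos: [0.4375, -0.1341, 0.1815]
orientation: [0.626, -0.33, 0.33, -0.625]
ft_force: [-0.1, -0.1, -2.7]
width: 0.0133
```

```bash
python3 - <<'E'
from ov import *
plan([.44,-.13,.0706],np.deg2rad(34.6))
im=ctrl.camera('wrist')[:,:,::-1];cv2.imwrite('pics/y_wrist.png',im)
im=ctrl.camera('scene')[:,:,::-1];cv2.imwrite('pics/y_scene.png',im)
E
```

```text
t 19.92 tcp [ 0.4375 -0.1341  0.1815] toolz yaw deg 34.35 w 0.0133 F [-0.1 -0.1 -2.7]
{'dx': np.float64(-0.002), 'dy': np.float64(0.1109), 'dz': np.float64(0.0046), 'twist': -0.25}
```

View pics/y_wrist.png

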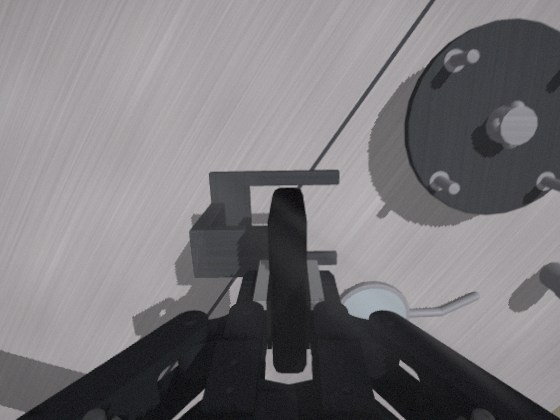

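View pics/y_scene.png

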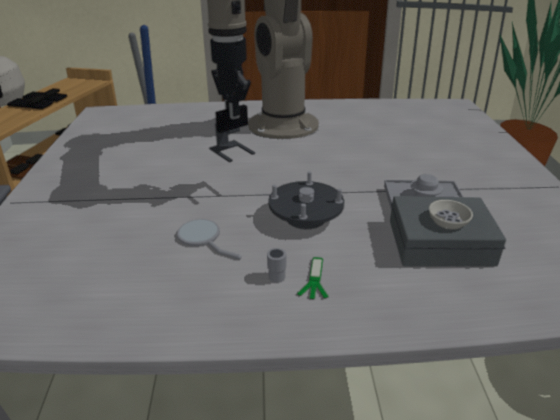

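Clear open table below. Lower the puller.

move_arm(
  rows=[
    {"dx": 0,"dy": 0.01,"dz": 0,"twist": 0},
    {"dx": 0,"dy": 0.03,"dz": 0,"twist": 0},
    {"dx": 0,"dy": 0.055,"dz": 0,"twist": 0},
    {"dx": 0,"dy": 0.08,"dz": 0,"twist": 0},
    {"dx": 0,"dy": 0.095,"dz": 0,"twist": 0},
  ],
)

```text
time_s: 20.43
ee_pos: [0.4375, -0.1281, 0.0839]
orientation: [0.627, -0.329, 0.326, -0.626]
ft_force: [-0.8, -0.4, -2.7]
width: 0.0134
```

move_arm(
  rows=[
    {"dx": 0,"dy": 0.005,"dz": 0,"twist": 0},
    {"dx": 0,"dy": 0.008,"dz": 0,"twist": 0},
    {"dx": 0,"dy": 0.011,"dz": 0,"twist": 0},
    {"dx": 0,"dy": 0.013,"dz": 0,"twist": 0},
    {"dx": 0,"dy": 0.014,"dz": 0,"twist": 0},
  ],
)

```text
time_s: 20.85
ee_pos: [0.4396, -0.1303, 0.0733]
orientation: [-0.626, 0.328, -0.329, 0.627]
ft_force: [-0.6, -0.2, -2.6]
width: 0.0133
```

```bash
python3 - <<'E'
from ov import *
plan([.44,-.13,.0706],np.deg2rad(34.6))
E
```

```text
t 20.85 tcp [ 0.4396 -0.1303  0.0733] toolz yaw deg 34.66 w 0.0133 F [-0.6 -0.2 -2.6]
{'dx': np.float64(-0.0), 'dy': np.float64(0.0027), 'dz': np.float64(0.0005), 'twist': 0.06}
```

move_arm(
  rows=[
    {"dx": 0,"dy": 0.0005,"dz": 0,"twist": 0},
    {"dx": 0,"dy": 0.001,"dz": 0,"twist": 0},
    {"dx": 0,"dy": 0.0015,"dz": 0,"twist": 0},
    {"dx": 0,"dy": 0.002,"dz": 0,"twist": 0},
    {"dx": 0,"dy": 0.0025,"dz": 0,"twist": 0},
  ],
)

```text
time_s: 21.27
ee_pos: [0.4396, -0.1306, 0.0707]
orientation: [-0.626, 0.328, -0.329, 0.626]
ft_force: [1.6, 0.6, 4.5]
width: 0.0135
```

move_arm(
  rows=[
    {"dx": 0,"dy": 0.0005,"dz": 0,"twist": 0},
    {"dx": 0,"dy": 0.0005,"dz": 0,"twist": 0},
  ],
)

```text
time_s: 21.43
ee_pos: [0.4398, -0.1307, 0.0706]
orientation: [-0.626, 0.328, -0.329, 0.626]
ft_force: [0.2, 0.1, 6.9]
width: 0.0133
```

Contact with the table (force +7 N). Release.

move_arm(
  rows=[
    {"dx": 0,"dy": 0,"dz": 0,"twist": 0},
    {"dx": 0,"dy": 0,"dz": 0,"twist": 0},
    {"dx": 0,"dy": 0,"dz": 0,"twist": 0},
    {"dx": 0,"dy": 0,"dz": 0,"twist": 0},
    {"dx": 0,"dy": 0,"dz": 0,"twist": 0},
  ],
  jaw=80,
  grip_force=20,
)

```text
time_s: 21.85
ee_pos: [0.4389, -0.1305, 0.0698]
orientation: [0.626, -0.329, 0.328, -0.626]
ft_force: [-1.0, 0.1, -0.1]
width: 0.0683
```

move_arm(
  rows=[
    {"dx": 0,"dy": 0,"dz": 0,"twist": 0},
    {"dx": 0,"dy": 0,"dz": 0,"twist": 0},
    {"dx": 0,"dy": 0,"dz": 0,"twist": 0},
    {"dx": 0,"dy": 0,"dz": 0,"twist": 0},
  ],
)

```text
time_s: 22.18
ee_pos: [0.439, -0.1305, 0.0698]
orientation: [0.626, -0.329, 0.328, -0.626]
ft_force: [0.3, -0.6, -0.8]
width: 0.0679
```

```bash
python3 - <<'E'
from ov import *
plan([.44,-.13,.2],np.deg2rad(34.6))
im=ctrl.camera('wrist')[:,:,::-1];cv2.imwrite('pics/aa_wrist.png',im)
E
```

```text
t 22.18 tcp [ 0.439  -0.1305  0.0698] toolz yaw deg 34.63 w 0.0679 F [ 0.3 -0.6 -0.8]
{'dx': np.float64(0.0002), 'dy': np.float64(-0.1302), 'dz': np.float64(0.0011), 'twist': 0.03}
```

View pics/aa_wrist.png

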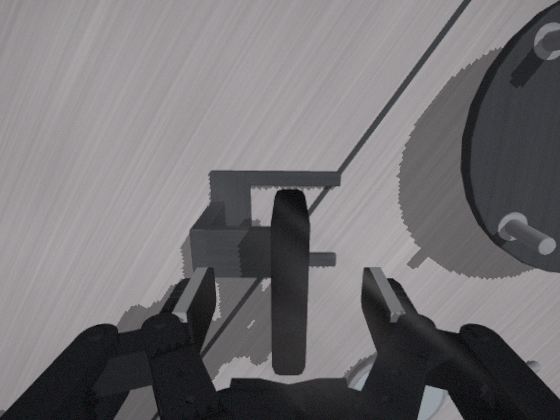

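Free of the handle on both sides. Raise.

move_arm(
  rows=[
    {"dx": 0,"dy": -0.01,"dz": 0,"twist": 0},
    {"dx": 0,"dy": -0.03,"dz": 0,"twist": 0},
    {"dx": 0,"dy": -0.06,"dz": 0,"twist": 0},
    {"dx": 0,"dy": -0.1,"dz": 0,"twist": 0},
    {"dx": 0,"dy": -0.14,"dz": 0,"twist": 0},
  ],
)

```text
time_s: 22.65
ee_pos: [0.4378, -0.1311, 0.2114]
orientation: [0.627, -0.329, 0.328, -0.625]
ft_force: [0.8, 0.2, 0.9]
width: 0.0683
```

move_arm(
  rows=[
    {"dx": 0,"dy": -0.02,"dz": 0,"twist": 0},
    {"dx": 0,"dy": -0.03,"dz": 0,"twist": 0},
    {"dx": 0,"dy": -0.03,"dz": 0,"twist": 0},
    {"dx": 0,"dy": -0.03,"dz": 0,"twist": 0},
    {"dx": 0,"dy": -0.03,"dz": 0,"twist": 0},
  ],
)

```text
time_s: 23.07
ee_pos: [0.4379, -0.1302, 0.2384]
orientation: [0.627, -0.329, 0.328, -0.626]
ft_force: [0.8, -0.3, -0.8]
width: 0.0686
```

```bash
python3 - <<'E'
from ov import *
plan([.44,-.13,.2],np.deg2rad(34.6))
o={};c=ctrl.calibration('wrist')
for n in ('wrist','scene','side'):
    im=ctrl.camera(n)[:,:,::-1];cv2.imwrite(f'pics/ab_{n}.png',im);o[n]=im
crop(cv2.convertScaleAbs(o['scene'],alpha=1.4,beta=0),160,90,510,300,2.2,'pics/ab_sc.png')
V=ctrl.calibration('side');S=ctrl.calibration('scene')
overlay(o['side'],V,(80,250,300,420),3,None,None,0,'pics/ab_v.png')
# bystander change vs first picture
a=cv2.imread('pics/side0.png');b=o['side']
for nm,(x0,y0,x1,y1) in dict(mirror=(280,160,360,200),gauge=(198,190,250,235),socket=(235,170,258,203),dish=(120,280,180,332)).items():
    print(nm,cv2.absdiff(a[y0:y1,x0:x1],b[y0:y1,x0:x1]).mean())
E
```

```text
t 23.07 tcp [ 0.4379 -0.1302  0.2384] toolz yaw deg 34.64 w 0.0686 F [ 0.8 -0.3 -0.8]
{'dx': np.float64(0.0011), 'dy': np.float64(0.0384), 'dz': np.float64(0.0019), 'twist': 0.04}
mirror 9.043333333333333
gauge 8.455270655270656
socket 7.307422046552482
dish 6.88931623931624
```

View pics/ab_sc.png

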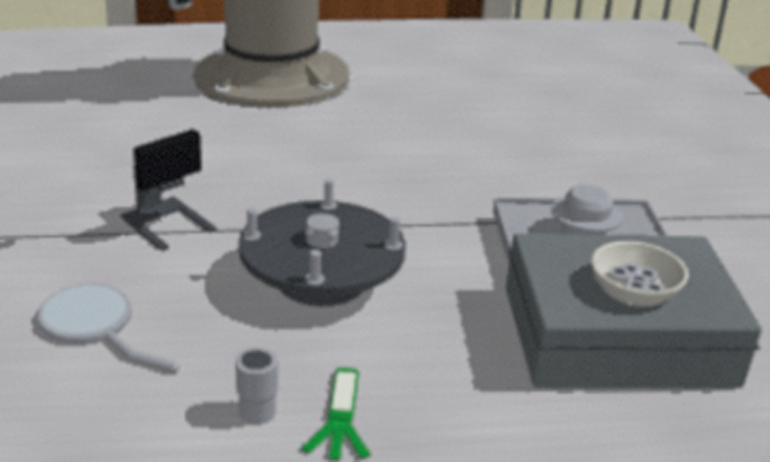

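View pics/ab_side.png

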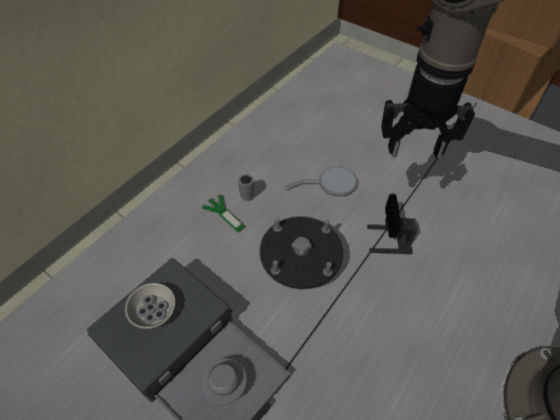

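View pics/ab_wrist.png

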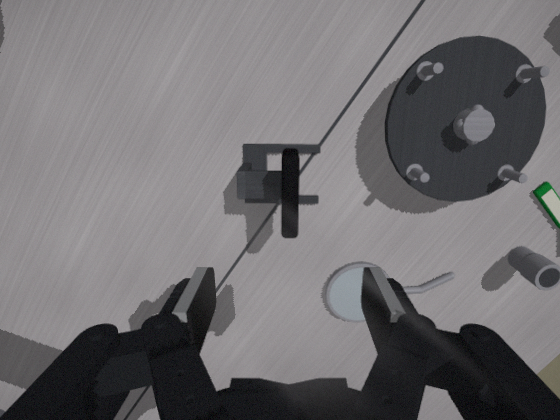

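```bash
python3 - <<'E'
from ov import *
V=ctrl.calibration('side');S=ctrl.calibration('scene')
b=unproj(V,[(226,379)],.05)[0];print('cap side',b,'scene',unproj(S,[(428,188)],.05)[0])
e=b[:2]-np.array([.5187,.3187]);a=np.deg2rad(-4);print(np.cos(a)*e[0]+np.sin(a)*e[1],-np.sin(a)*e[0]+np.cos(a)*e[1])
print(ctrl.hand_in(),ctrl.state()['time_s'])
E
```

```text
cap side [0.50966951 0.31206379 0.05      ] scene [0.52407956 0.31730388 0.05      ]
-0.008545571057891105 -0.007249984245884445
the job is handed in; nothing more can be done
the job is handed in; nothing more can be done
```

The job is done and handed in at about 23 s. I slid the fork under the cap's rim and pulled straight up; the wrist force read about 14 N above the puller's weight before the detents let go. I carried the cap upright to the tray, stood it there and drew the fork out. Then I stood the puller on open table near (0.44, -0.13) m and let go.

**Cap:** the last pictures show it upright on the tray floor and clear of the puller. By the wrist and side cameras it stands within about 1 cm of the tray's centre, inside the ±65 and ±80 mm limits. My quick side and scene readings of its position differed by about 15 mm.

**Puller:** it stands upright where I set it. It touched the table at the same tool height as when I first gripped it (0.0706 m).

**Mirror, gauge, socket and dish:** they look unmoved in the before and after side pictures. An automatic comparison of the two gave a non-zero difference at each of them, which I took to be image noise. I did not measure their positions again.

**Other disagreements:**
- The puller seemed to turn up to about 1° in the grip, and the cap moved about 2 to 3 mm on the fork during the carry. I corrected for both before withdrawing.
- My first fit of the case position was poor, so I re-measured the tray with the wrist camera before placing the cap.

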